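# Fit out the bench drawer

## Robot

A 6-joint arm with a two-finger parallel gripper is mounted at the origin on a cart in front of the work surface, level with it; the furniture and walls round the work are solid. World frame = base frame: x ahead of the robot, y to its left, z up, the work surface at z = 0. Lengths are in m, angles in rad, forces in N, time in s.
With the tool pointing down it reaches from about 0.25 to 0.725 m from the base axis. Payload 4 kg.
Tool frame: the origin (TCP) lies at the very end of the fingers, on their centre line; the grasp point (between the pads) lies 19 mm behind it; z points along the fingers, y is the line along which they close (so a half turn about z gives the same grasp; the last joint's range is limited). The gripper opens to 85 mm and grips with 20 to 120 N. Pads are 22 mm wide; open, the fingers measure 114 mm over their backs; the gripper's body (76 mm by 85 mm) begins 54 mm behind the grasp point. The pads swing forward as they close: fully open they stand 13 mm farther back than shut.
Start: joints at [-1.289, 0.241, 0.005, 1.335, 0, 1.571], TCP at [0.139, -0.48, 0.231] pointing down, gripper open.
Joint ranges: [-2.72, 2.72], [-1.05, 1.87], [-1.09, 1.28], [-1.99, 2.15], [-1.42, 1.44], [-3.14, 3.14]. Speed limits (rad/s): [2.79, 2.79, 3.14, 3.14, 3.14, 3.14].

## Interface

Orientations are given as a unit quaternion [x, y, z, w].
In Python, from workcell import telemetry, vision, workorder gives the robot as it stands.
- The arm moves only by the shell command python3 -m inch 'ROWS'. ROWS is JSON, a list of rows, each a list of 3 entries, a list of its own where there are three numbers: the turn, a rotation vector about the tool's x, y, z scaled (see below), then the shift along the tool's x, y, z scaled (see below), then the closure, from -1 (fully open) to 1 (shut). A call has 1 to 10 rows; each row shifts and turns the commanded pose from where the row before left it, along the tool's axes as they then stand; what a row does not reach is not made up. The controller multiplies each number of a shift by 0.3 m and each number of a turn by 360 degrees. A row lasts 1/12 s, in which the tool goes at most 41.7 mm and 7.16 degrees, less where a joint would pass 70% of its speed; a pose out of reach is approached as far as the arm can. A call with a number of a shift or a turn outside -1 to 1 is refused whole. A call with a gripper value outside its range is refused whole. The fingers move at their own pace and stop on an object; the grip force is fixed at half the most. Time passes only in rows, so rows that do not move let the fingers close. It gives the time, the measured TCP pose, the force, the opening and the grip force at its end, in the units of the state.
- telemetry.get_obs(): the state, without advancing time (a new reading comes with each control period).
- vision.camera(name): name is "scene" or "top" or "wrist"; returns a dict with "img" (400x640x3 uint8, red, green, blue), "fov_y" (degrees; the focal length in pixels is half the picture's height over the tangent of half this angle, whatever the lens; pixels are square), "cx", "cy" (the principal point, pixels), "D" ([k1, k2, p1, p2, k3] as OpenCV has them; the pictures are not rectified), "pose" (4x4, takes a point from camera to world coordinates). Camera axes: x right, y up, looking along -z (the intrinsics and any distortion apply to the point x, -y, -z); pixel columns grow to the right and rows downward; lengths in m; the calibration is good to about 2 mm. A picture is of the moment at which its call begins. There is no depth.
- workorder.job_done(): hands the job in; it is judged then, once.
The state is a dict: "clock": time; "joint_pos": joint angles; "joint_vel": joint speeds; "tau": joint torques, N m; "eef_pos": TCP position; "tool_rot": TCP orientation; "ft_force": force on the tool from outside, world axes, zero at the start; "ft_torque": the same for the moment, N m; "grip_width": finger opening in m; "grasp_force": force on a finger pad.
Only numpy, scipy, OpenCV 4.12 (cv2) and the standard library are available. Lean on these libraries where they do the work, as an engineer would, in place of code of your own. Each camera call takes 0.05 s, during which the arm holds its last target. There are 200 camera calls.

## Task

Fit out the drawer that lies on the bench: stand the long divider across it in the cleats of its two side walls, with the divider's own cleats towards the drawer's front (the side with the knob), and the short divider between it and the front wall, in the cleats of both. The spirit level belongs in the compartment behind the long divider, the marking gauge in the front one to the left of the short divider (as seen from the robot, which faces the knob) and the bench dog in the one to its right. Leave everything down on the drawer's floor, released and the same way up as it lies now.

Things in the scene. Friction and masses are not known exactly. Their poses are not given: they have to be found in the camera images.
- drawer: Open drawer, fixed on the bench, knob to the robot. Inside 194 (x) x 312 (y) mm; origin on the bench below its middle, x to the back, y left, z up; floor z = 10, rim 75. Pairs of cleats (52 high, 16 out, 18 gap) on the side walls at x = 0, on the front wall at y = 0. Long divider goes to x 0, y 0; short one to -51, 0; compartment centres 51, 0 (rear, 92 x 312); -51, +-80 (front, 92 x 151)
- long_divider: Thin board on its long edge, 10 (x) x 300 (y) x 50 mm high, 0.1 kg, loose; origin mid-underside. On its -x face a pair of cleats (46 high, 16 out, at y = 9 to 21 and -9 to -21) to take the short divider's end; fitted, they face the drawer's front: its axes agree with the drawer's. Grip across the 10 mm, upper half, beside the cleats (y = 45)
- short_divider: Thin board standing on edge, 80 (x) x 10 (y) x 50 mm high, 0.04 kg, loose, both ends alike; origin mid-underside. Fitted, it lies along the drawer's x, one end between the front wall's cleats, the other between the long divider's. Grip across the 10 mm
- spirit_level: Pale wooden spirit level standing on its narrow side, 27 (x) x 257 (y) x 49 mm high, 0.2 kg, loose; origin mid-underside. Grip across the 27 mm. Lies along the drawer's y, either way round
- bench_dog: Square wooden stick with a flat steel spring let into one side, 27 (x) x 131 (y) x 23 mm high, 0.07 kg, loose; origin mid-underside. Grip across the 27 mm. Lies along the drawer's y, either way round
- marking_gauge: Wooden marking gauge lying on edge, loose, 0.12 kg, 28 (x) x 120 (y) x 62 mm high; origin on its support, below its middle. Its block, 28 thick, 50 long, 62 high, is the end from y = 10 to 60; from it two thin square beams, one over the other, reach out to y = -60 and -50. Grip the block across the 28 mm, near y = 30. Lies along the drawer's y, either way round
Not all that is in view belongs to the job. Of the things that look like the bench_dog, the larger one is meant.

How it is judged:
At the end, for the whole second after the job is handed in: On the drawer floor (5 mm), at rest, same way up (0.2 rad): long divider between the side cleats (8 mm, 0.08 rad), its cleats to the front; short divider between the front and long divider cleats (8 mm); level in the rear compartment, gauge front left, dog front right, each wholly inside (x of long_divider in the frame of drawer between -0.008 and 0.008 m and y of long_divider in the frame of drawer between -0.01 and 0.01 m and z of long_divider in the frame of drawer between 0.005 and 0.014 m and angle between the y axis of long_divider and the y axis of drawer, either way round below 0.08 rad and angle between each of long_divider, short_divider, spirit_level, bench_dog, marking_gauge's own z axis and vertical below 0.2 rad and linear speed of each of long_divider, short_divider, spirit_level, bench_dog, marking_gauge below 0.02 m/s and x of short_divider in the frame of drawer between -0.063 and -0.039 m and y of short_divider in the frame of drawer between -0.008 and 0.008 m and z of short_divider in the frame of drawer between 0.005 and 0.014 m and x of short_divider in the frame of long_divider between -0.063 and -0.039 m and y of short_divider in the frame of long_divider between -0.012 and 0.012 m and angle between the x axis of short_divider and the x axis of drawer, either way round below 0.2 rad and x of spirit_level in the frame of drawer between 0.01 and 0.092 m and y of spirit_level in the frame of drawer between -0.035 and 0.035 m and z of spirit_level in the frame of drawer between 0.005 and 0.015 m and x of bench_dog in the frame of drawer between -0.092 and -0.01 m and y of bench_dog in the frame of drawer between -0.105 and -0.055 m and z of bench_dog in the frame of drawer between 0.005 and 0.015 m and x of marking_gauge in the frame of drawer between -0.092 and -0.01 m and y of marking_gauge in the frame of drawer between 0.055 and 0.105 m and z of marking_gauge in the frame of drawer between 0.005 and 0.015 m); the robot touches nothing.
It also fails if it takes over 131 s, if anything falls off the work surface, if the arm or the gripper's body presses on something with over 40 N, if the wrist force passes 120 N, or if a joint passes its speed limit or range.

## Working session

There is one attempt and no reset: what is moved stays moved. The work goes in short steps, Python scripts to look and compute and a shell command to move; the robot and the scene stay as the last step left them, time stands still between calls to the robot, and variables do not carry over. Pictures are saved under pics/ and viewed, at most 14 in all, crops included, and the job is handed in when it is done.

```bash
mkdir -p pics; ls; cat > h.py <<'E'
import numpy as np,cv2,json,pickle
from workcell import telemetry,vision,workorder
from scipy.spatial.transform import Rotation as R
def cam(n,save=None):
    c=vision.camera(n)
    if save: cv2.imwrite(f'pics/{save}.png',c['img'][:,:,::-1]); pickle.dump(c,open(f'pics/{save}.pkl','wb'))
    return c
def K(c):
    f=200/np.tan(np.radians(c['fov_y']/2)); return np.array([[f,0,c['cx']],[0,f,c['cy']],[0,0,1.]])
def ray(c,uv):
    uv=np.array(uv,float).reshape(-1,1,2)
    p=cv2.undistortPoints(uv,K(c),np.array(c['D'],float)).reshape(-1,2)
    d=np.c_[p[:,0],-p[:,1],-np.ones(len(p))]; P=np.array(c['pose']); return P[:3,3],d@P[:3,:3].T
def atz(c,uv,z):
    o,d=ray(c,uv); return o+d*((z-o[2])/d[:,2])[:,None]
def proj(c,X):
    P=np.array(c['pose']); q=(np.array(X,float).reshape(-1,3)-P[:3,3])@P[:3,:3]; q=q*[1,-1,-1]
    return cv2.projectPoints(q.reshape(-1,1,3),np.zeros(3),np.zeros(3),K(c),np.array(c['D'],float))[0].reshape(-1,2)
def tri(cs,uvs):
    A=np.zeros((3,3));b=np.zeros(3);L=[]
    for c,uv in zip(cs,uvs):
        o,d=ray(c,[uv]);d=d[0]/np.linalg.norm(d[0]);M=np.eye(3)-np.outer(d,d);A+=M;b+=M@o;L.append((M,o))
    x=np.linalg.solve(A,b); return x,max(np.linalg.norm(M@(x-o)) for M,o in L)
def load(n): return pickle.load(open(f'pics/{n}.pkl','rb'))
def obs():
    o=telemetry.get_obs(); print({k:np.round(o[k],4).tolist() for k in ('clock','eef_pos','tool_rot','ft_force','grip_width','grasp_force','joint_pos')}); return o
E
python3 - <<'E'
from h import *
for n in('scene','top'):
    c=cam(n,n+'0'); print(n,c['fov_y'],c['D'],np.round(c['pose'],3).tolist())
o=obs(); print(np.round(R.from_quat(o['tool_rot']).as_matrix(),3))
E
```

```text
pics
scene 45.875853923892485 [0.00362244 0.         0.         0.         0.        ] [[-0.845, 0.371, -0.385, -0.027], [-0.535, -0.612, 0.583, 0.845], [-0.019, 0.699, 0.715, 0.979], [0.0, 0.0, 0.0, 1.0]]
top 46.78356518732745 [-0.02907241  0.          0.          0.          0.        ] [[-0.019, 0.989, -0.144, 0.268], [-1.0, -0.018, 0.011, 0.049], [0.009, 0.144, 0.99, 1.638], [0.0, 0.0, 0.0, 1.0]]
{'clock': 0.1, 'eef_pos': [0.1389, -0.4797, 0.2305], 'tool_rot': [0.9901, 0.1404, -0.0001, -0.0009], 'ft_force': [-0.3488, -0.0227, -0.6943], 'grip_width': 0.0853, 'grasp_force': 0.0, 'joint_pos': [-1.289, 0.2414, 0.0039, 1.3352, -0.0, 1.5708]}
[[ 0.961  0.278 -0.001]
 [ 0.278 -0.961  0.002]
 [-0.    -0.002 -1.   ]]
```

View pics/scene0.png

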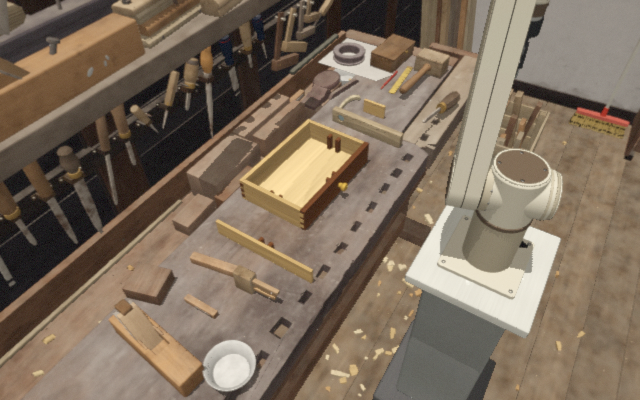

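View pics/top0.png

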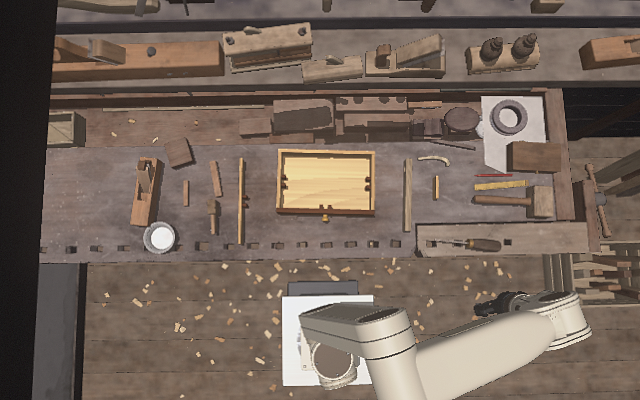

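The pictures show the drawer at top (326,182) with its knob at (326,216), the long divider at (241,200), the gauge at (213,218), the spirit level at (408,195) and the short divider at (436,187).
- **Bench dog candidates (top):** (216,178) is the larger and (186,192) the smaller, so I choose (216,178).
- **Not the level or divider:** the folding rule at (500,185), the plane at (147,190) and the mallet at (515,200).

One close crop of each region follows.

```bash
python3 - <<'E'
from h import *
a=cv2.imread('pics/top0.png')
cv2.imwrite('pics/cl.png',cv2.resize(a[140:255,170:270],None,fx=5,fy=5,interpolation=cv2.INTER_CUBIC))
b=cv2.resize(a[140:240,265:455],None,fx=4.2,fy=4.2,interpolation=cv2.INTER_CUBIC);print(b.shape)
cv2.imwrite('pics/cr.png',b)
s=cv2.imread('pics/scene0.png')
E
```

```text
(420, 798, 3)
```

View pics/cl.png

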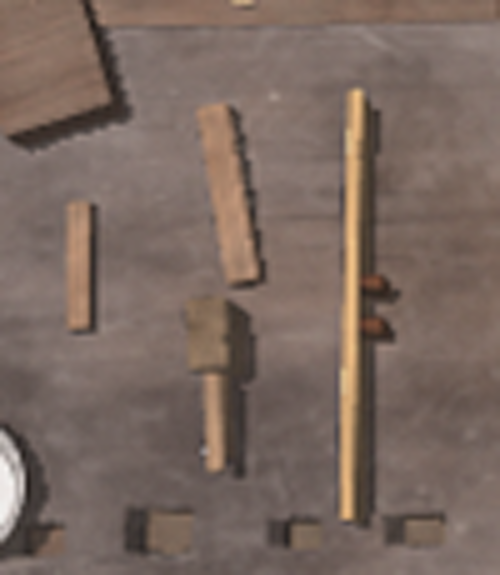

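View pics/cr.png

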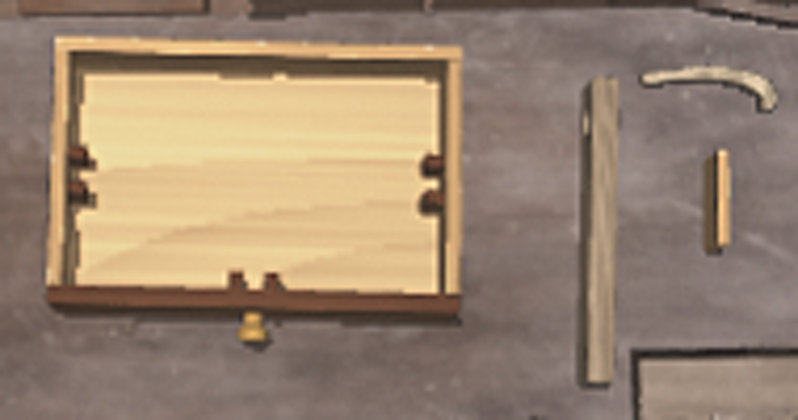

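The left crop confirms the dog: the larger stick spans crop (215,105) to (245,283), and the small decoy is at (80,265). The gauge's block is at the back (crop 208,335) with its beams to the front. The divider's cleats point to -y (crop 375,305). The right crop shows the drawer's cleat pairs, the level and the short divider clearly.

```bash
python3 - <<'E'
from h import *
c=load('top0'); s=load('scene0')
L=lambda u,v:(170+u/5-.4,140+v/5-.4); Rr=lambda u,v:(265+u/4.2-.4,140+v/4.2-.4)
def p(n,pts,z):
    X=atz(c,pts,z); print(n,np.round(X,3).tolist(), 'scene px',np.round(proj(s,X)).tolist())
p('long',[L(355,90),L(346,520)],.05)
p('cleats',[L(378,283),L(375,325)],.046)
p('dog',[L(212,105),L(243,283)],.023)
p('gaugeblock',[L(187,298),L(230,298),L(230,370),L(187,370)],.062)
p('gaugetip',[L(215,468)],.03)
p('drawer rim corners outer',[Rr(57,38),Rr(462,48),Rr(460,295),Rr(48,288)],.075)
p('drawer inner floor',[Rr(80,75),Rr(440,75)],.01)
p('cleats L',[Rr(90,157),Rr(90,193)],.062);p('cleats R',[Rr(425,162),Rr(425,200)],.062);p('cl F',[Rr(236,275),Rr(272,277)],.062)
p('level',[Rr(605,78),Rr(598,382)],.049)
p('short',[Rr(724,150),Rr(724,245)],.05)
E
```

```text
long [[0.633, 0.295, 0.05], [0.332, 0.3, 0.05]] scene px [[217.0, 219.0], [313.0, 270.0]]
cleats [[0.496, 0.279, 0.046], [0.467, 0.281, 0.046]] scene px [[262.0, 237.0], [271.0, 243.0]]
dog [[0.63, 0.402, 0.023], [0.501, 0.378, 0.023]] scene px [[192.0, 254.0], [238.0, 269.0]]
gaugeblock [[0.486, 0.408, 0.062], [0.485, 0.379, 0.062], [0.436, 0.378, 0.062], [0.436, 0.408, 0.062]] scene px [[233.0, 272.0], [241.0, 263.0], [257.0, 272.0], [250.0, 281.0]]
gaugetip [[0.371, 0.395, 0.03]] scene px [[277.0, 297.0]]
drawer rim corners outer [[0.656, 0.162, 0.075], [0.642, -0.173, 0.075], [0.437, -0.163, 0.075], [0.449, 0.17, 0.075]] scene px [[240.0, 179.0], [309.0, 118.0], [365.0, 141.0], [301.0, 210.0]]
drawer inner floor [[0.64, 0.147, 0.01], [0.634, -0.162, 0.01]] scene px [[251.0, 194.0], [310.0, 137.0]]
cleats L [[0.559, 0.136, 0.062], [0.528, 0.136, 0.062]] scene px [[275.0, 190.0], [283.0, 194.0]]
cleats R [[0.549, -0.14, 0.062], [0.518, -0.139, 0.062]] scene px [[329.0, 136.0], [338.0, 140.0]]
cl F [[0.458, 0.018, 0.062], [0.456, -0.012, 0.062]] scene px [[328.0, 177.0], [334.0, 171.0]]
level [[0.621, -0.296, 0.049], [0.366, -0.278, 0.049]] scene px [[334.0, 107.0], [402.0, 135.0]]
short [[0.557, -0.392, 0.05], [0.477, -0.388, 0.05]] scene px [[365.0, 98.0], [385.0, 106.0]]
```

Scene projections of the top-view points land on the objects, so the heights agree. Now I'll straighten the tool and go over the drawer for a close view.

```bash
python3 -m inch '[[[0,0,0.015],[0,0,0],-1],[[0,0,0.015],[0,0,0],-1],[[0,0,0.015],[0,0,0],-1]]'
python3 -m inch '[[[0,0,0],[0.08,-0.08,-0.05],-1],[[0,0,0],[0.08,-0.08,-0.05],-1],[[0,0,0],[0.08,-0.08,-0.05],-1],[[0,0,0],[0.08,-0.08,-0.05],-1],[[0,0,0],[0.08,-0.08,-0.05],-1],[[0,0,0],[0.08,-0.08,-0.05],-1],[[0,0,0],[0.08,-0.08,-0.05],-1],[[0,0,0],[0.08,-0.08,-0.05],-1],[[0,0,0],[0.08,-0.08,-0.05],-1],[[0,0,0],[0.08,-0.08,-0.05],-1]]'
python3 -m inch '[[[0,0,0],[0.06,-0.12,0],-1],[[0,0,0],[0.06,-0.12,0],-1],[[0,0,0],[0.06,-0.12,0],-1],[[0,0,0],[0.06,-0.12,0],-1],[[0,0,0],[0.06,-0.12,0],-1],[[0,0,0],[0,-0.12,0],-1],[[0,0,0],[0,0,0],-1],[[0,0,0],[0,0,0],-1]]'
python3 - <<'E'
from h import *
obs(); c=cam('wrist','w0'); print(c['fov_y'],c['cx'],c['cy'],c['D'],np.round(c['pose'],3).tolist())
E
```

```text
clock: 0.35
eef_pos: [0.1389, -0.4799, 0.2307]
tool_rot: [1.0, -0.003, -0.0, -0.001]
ft_force: [-0.3, 0.2, -0.3]
grip_width: 0.0857
grasp_force: 0.0
clock: 1.18
eef_pos: [0.38, -0.239, 0.3818]
tool_rot: [1.0, -0.0, -0.0, -0.0]
ft_force: [1.1, -0.3, 0.2]
grip_width: 0.0853
grasp_force: 0.0
clock: 1.85
eef_pos: [0.4694, -0.0227, 0.3807]
tool_rot: [1.0, 0.002, -0.001, 0.0]
ft_force: [0.1, -0.0, 0.2]
grip_width: 0.0857
grasp_force: 0.0
{'clock': 1.85, 'eef_pos': [0.4694, -0.0227, 0.3807], 'tool_rot': [1.0, 0.0018, -0.0008, 0.0001], 'ft_force': [0.1135, -0.0439, 0.1633], 'grip_width': 0.0857, 'grasp_force': 0.0, 'joint_pos': [-0.0482, 0.1701, 0.3003, 1.7025, -0.0003, 3.0897]}
67.8667186123439 319.43857365468034 201.07401252958317 [0.01856244 0.         0.         0.         0.        ] [[0.003, 0.957, 0.289, 0.542], [-1.0, 0.003, 0.002, -0.023], [0.001, -0.289, 0.957, 0.523], [0.0, 0.0, 0.0, 1.0]]
```

View pics/w0.png

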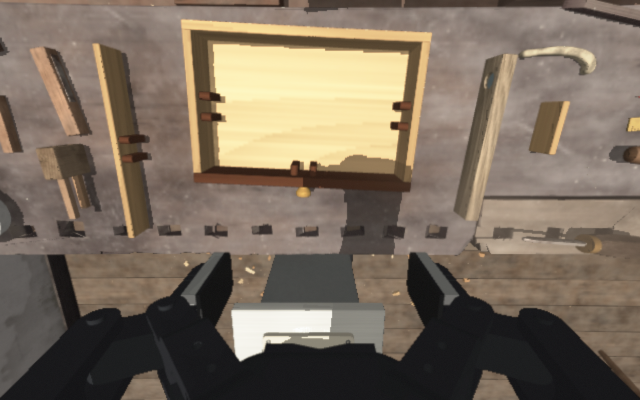

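The wrist view shows all five things and the drawer. The long divider runs (102,45)–(140,235) with its cleats at (130,148), the level (505,60)–(470,215) and the short divider around (550,127). The drawer needs precision, so I'll view one enlarged crop of it.

```bash
python3 - <<'E'
from h import *
a=cv2.imread('pics/w0.png')
cv2.imwrite('pics/wd.png',cv2.resize(a[15:205,178:438],None,fx=3,fy=3,interpolation=cv2.INTER_CUBIC))
c=load('w0');t=load('top0')
L=lambda u,v:(170+u/5-.4,140+v/5-.4); Rr=lambda u,v:(265+u/4.2-.4,140+v/4.2-.4)
T=lambda n,w,tp:print(n,*[np.round(x,4) for x in tri([c,t],[w,tp])])
T('knob',(303,193),Rr(253,328))
T('longback',(97,44),L(352,90)); T('longfront',(134,236),L(344,520))
T('levelback',(503,54),Rr(605,77)); T('levelfront',(469,219),Rr(598,382))
T('shortback',(562,101),Rr(724,150)); T('shortfront',(546,154),Rr(724,245))
E
```

```text
knob [0.415  0.0037 0.0573] 0.001
longback [0.6338 0.2991 0.0392] 0.0015
longfront [0.3316 0.3023 0.0382] 0.0018
levelback [ 0.6253 -0.3002  0.0261] 0.0014
levelfront [ 0.3665 -0.2783  0.0462] 0.0002
shortback [ 0.5578 -0.3945  0.0392] 0.0017
shortfront [ 0.4773 -0.3895  0.039 ] 0.0019
```

View pics/wd.png

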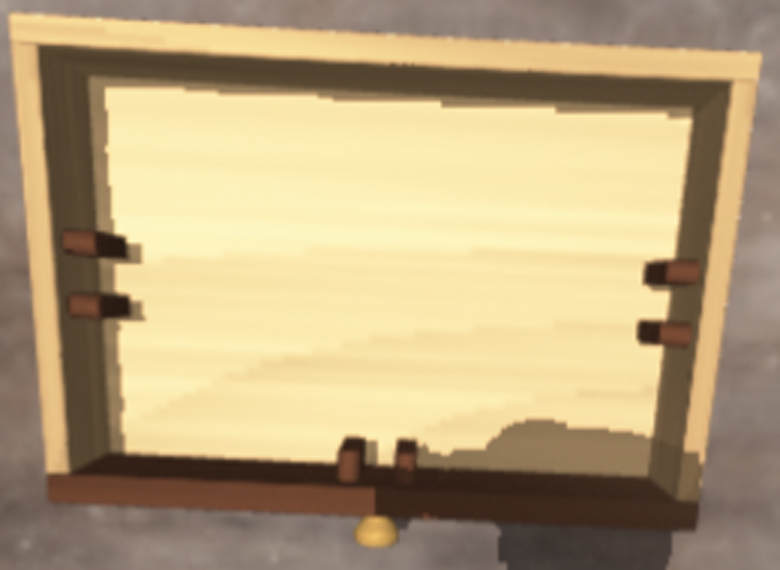

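```bash
cat >> h.py <<'E'
def fit(cs,model,pix,x0=(0.5385,-.002,-.036),free_z=True):
    from scipy.optimize import least_squares
    m=np.array(model,float)
    def world(p): return m@R.from_euler('z',p[2]).as_matrix().T+[p[0],p[1],p[3]]
    def f(p): return np.concatenate([(proj(c,world(p)[[i for i,_ in px]])-np.array([q for _,q in px])).ravel() for c,px in zip(cs,pix)])
    r=least_squares(f,[*x0,0.],loss='soft_l1'); return r.x,r.fun,world(r.x)
E
python3 - <<'E'
from h import *
c=load('w0');t=load('top0')
W=lambda u,v:(178+u/3-1/3,15+v/3-1/3);Rr=lambda u,v:(265+u/4.2-.4,140+v/4.2-.4)
M=np.array([[15,148,62],[-15,148,62],[15,-148,62],[-15,-148,62],[-89,15,62],[-89,-15,62],[97,156,75],[97,-156,75]])/1000
px=[W(81,243),W(85,306),W(683,272),W(675,334),W(350,463),W(407,463),W(37,45),W(733,82)]
p,f,_=fit([c],M,[list(enumerate(px))]); print(np.round(p,4));print(np.round(f.reshape(-1,2),1).tolist())
pt=[Rr(80,157),Rr(78,191),Rr(432,164),Rr(432,202),Rr(236,279),Rr(272,281)]
p,f,_=fit([c,t],M,[list(enumerate(px)),list(enumerate(pt))]); print(np.round(p,4));print(np.round(f.reshape(-1,2),1).tolist())
p,f,_=fit([t],M,[list(enumerate(pt))]); print(np.round(p,4))
E
```

```text
[ 0.5418 -0.0024 -0.0417 -0.0035]
[[0.1, -0.2], [0.2, 0.1], [-0.1, -0.2], [-0.0, -0.0], [-0.3, 0.5], [-0.3, 1.3], [0.6, -0.2], [-0.2, -0.6]]
[ 0.5418 -0.0022 -0.0421 -0.0039]
[[0.1, -0.2], [0.1, 0.1], [-0.3, -0.1], [-0.3, 0.0], [-0.4, 0.5], [-0.5, 1.4], [0.7, -0.1], [-0.4, -0.4], [-0.2, -1.0], [0.0, -0.6], [1.2, -0.6], [1.1, -1.1], [0.3, 0.6], [0.5, 0.3]]
[ 0.5449 -0.0013 -0.0427 -0.0332]
```

Drawer at about (0.5415, -0.0023), yaw -0.042. The long divider is centred at about (0.482, 0.298) and its yaw is about π/2-0.014. Next I'll turn the tool half a turn (wrist range) and go over its y = +45 point, (0.437, 0.298).

```bash
python3 -m inch '[[[0,0,-0.019],[0,0,0.01],-1],[[0,0,-0.019],[0,0,0.01],-1],[[0,0,-0.019],[0,0,0.01],-1],[[0,0,-0.019],[0,0,0.01],-1],[[0,0,-0.019],[0,0,0.01],-1],[[0,0,-0.019],[0,0,0.01],-1],[[0,0,-0.019],[0,0,0.01],-1],[[0,0,-0.019],[0,0,0.01],-1],[[0,0,-0.019],[0,0,0.01],-1],[[0,0,-0.019],[0,0,0.01],-1]]' >/dev/null
python3 -m inch '[[[0,0,-0.019],[0,0,0.01],-1],[[0,0,-0.019],[0,0,0.01],-1],[[0,0,-0.019],[0,0,0.01],-1],[[0,0,-0.019],[0,0,0.01],-1],[[0,0,-0.019],[0,0,0.01],-1],[[0,0,-0.019],[0,0,0.01],-1],[[0,0,-0.019],[0,0,0.01],-1],[[0,0,-0.019],[0,0,0.01],-1],[[0,0,-0.019],[0,0,0.01],-1],[[0,0,-0.019],[0,0,0.01],-1]]' >/dev/null
python3 -m inch '[[[0,0,-0.019],[0,0,0],-1],[[0,0,-0.019],[0,0,0],-1],[[0,0,-0.019],[0,0,0],-1],[[0,0,-0.019],[0,0,0],-1],[[0,0,-0.019],[0,0,0],-1],[[0,0,-0.019],[0,0,0],-1],[[0,0,-0.0038],[0,0,0],-1]]'
python3 -m inch '[[[0,0,0],[0.01,0.107,0],-1],[[0,0,0],[0.01,0.107,0],-1],[[0,0,0],[0.01,0.107,0],-1],[[0,0,0],[0.01,0.107,0],-1],[[0,0,0],[0.01,0.107,0],-1],[[0,0,0],[0.01,0.107,0],-1],[[0,0,0],[0.01,0.107,0],-1],[[0,0,0],[0.01,0.107,0],-1],[[0,0,0],[0.01,0.107,0],-1],[[0,0,0],[0.01,0.107,0],-1]]' >/dev/null
python3 -m inch '[[[0,0,0],[0,0,0],-1],[[0,0,0],[0,0,0],-1]]'
python3 - <<'E'
from h import *
o=obs(); c=cam('wrist','w1'); 
# project expected features
from numpy import array as A
q=[[.333,.2945,.05],[.333,.3045,.05],[.632,.2915,.05],[.632,.3005,.05]]
u=proj(c,q).round(1); print(u.tolist()); print(R.from_quat(o['tool_rot']).as_matrix().round(3))
E
```

```text
clock: 4.15
eef_pos: [0.4691, -0.0264, 0.3213]
tool_rot: [0.008, 1.0, -0.0, -0.0]
ft_force: [-0.0, -1.0, -0.9]
grip_width: 0.0855
grasp_force: 0.0
clock: 5.15
eef_pos: [0.4443, 0.2971, 0.3206]
tool_rot: [0.008, 1.0, -0.001, -0.0]
ft_force: [0.2, -0.5, 0.1]
grip_width: 0.0853
grasp_force: 0.0
{'clock': 5.15, 'eef_pos': [0.4443, 0.2971, 0.3206], 'tool_rot': [0.0076, 1.0, -0.0006, -0.0004], 'ft_force': [0.2076, -0.5245, 0.1452], 'grip_width': 0.0853, 'grasp_force': 0.0, 'joint_pos': [0.5897, 0.2956, 0.3082, 1.5847, -0.0005, 0.6048]}
[[317.1, 81.8], [324.9, 81.7], [318.6, 284.6], [324.3, 284.6]]
[[-1.     0.015 -0.001]
 [ 0.015  1.    -0.001]
 [ 0.001 -0.001 -1.   ]]
```

View pics/w1.png

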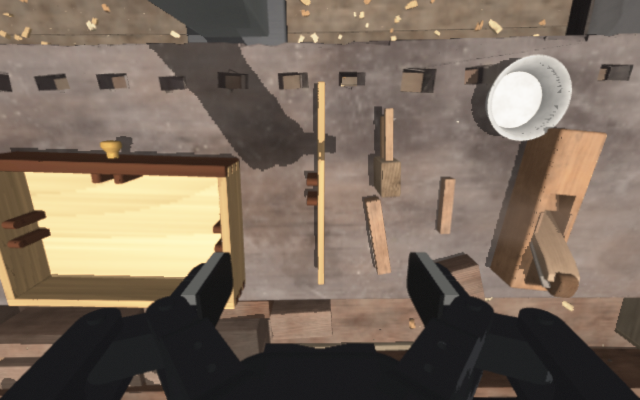

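The divider appears at columns 317–325, from row 82 (front) to row 284 (back), exactly as predicted. I'll descend and grip.

```bash
python3 -m inch '[[[0,0,0],[0.023,0.003,0.1],-1],[[0,0,0],[0,0,0.12],-1],[[0,0,0],[0,0,0.12],-1],[[0,0,0],[0,0,0.12],-1],[[0,0,0],[0,0,0.12],-1],[[0,0,0],[0,0,0.12],-1],[[0,0,0],[0,0,0.12],-1],[[0,0,0],[0,0,0.12],-1],[[0,0,0],[0,0,0.069],-1],[[0,0,0],[0,0,0],-1]]'
python3 -m inch '[[[0,0,0],[0,0,0],1],[[0,0,0],[0,0,0],1],[[0,0,0],[0,0,0],1],[[0,0,0],[0,0,0],1],[[0,0,0],[0,0,0],1],[[0,0,0],[0,0,0],1],[[0,0,0],[0,0,0],1],[[0,0,0],[0,0,0],1]]'
```

```text
clock: 6.03
eef_pos: [0.4343, 0.2932, 0.0141]
tool_rot: [0.009, 1.0, -0.003, -0.004]
ft_force: [-1.1, 0.5, -0.1]
grip_width: 0.0855
grasp_force: 0.0
clock: 6.7
eef_pos: [0.438, 0.2985, 0.0198]
tool_rot: [0.007, 1.0, 0.001, 0.001]
ft_force: [-0.5, -0.0, 7.0]
grip_width: 0.0091
grasp_force: 59.6
```

Gripped at 9 mm and 60 N. Lift, turn and carry over the drawer.

```bash
python3 -m inch '[[[0,0,0],[0,0,-0.05],1],[[0,0,0],[0,0,-0.11],1],[[0,0,0],[0,0,-0.11],1],[[0,0,0],[0,0,-0.11],1],[[0,0,0],[0,0,-0.11],1],[[0,0,0],[0,0,-0.11],1],[[0,0,0],[0,0,0],1]]'
python3 -m inch '[[[0,0,0.0195],[0,0,0],1],[[0,0,0.0195],[0,0,0],1],[[0,0,0.0195],[0,0,0],1],[[0,0,0.0195],[0,0,0],1],[[0,0,0.0195],[0,0,0],1],[[0,0,0.0195],[0,0,0],1],[[0,0,0.0195],[0,0,0],1],[[0,0,0.0195],[0,0,0],1],[[0,0,0.0195],[0,0,0],1],[[0,0,0.0195],[0,0,0],1]]' >/dev/null
python3 -m inch '[[[0,0,0.0195],[0,0,0],1],[[0,0,0.0195],[0,0,0],1],[[0,0,0.0195],[0,0,0],1],[[0,0,0.001],[0,0,0],1],[[0,0,0],[0,0,0],1]]'
python3 -m inch '[[[0,0,0],[-0.105,0.048,0],1],[[0,0,0],[-0.105,0.048,0],1],[[0,0,0],[-0.105,0.048,0],1],[[0,0,0],[-0.105,0.048,0],1],[[0,0,0],[-0.105,0.048,0],1],[[0,0,0],[-0.105,0.048,0],1],[[0,0,0],[-0.105,0.048,0],1],[[0,0,0],[-0.105,0.048,0],1],[[0,0,0],[0,0,0],1],[[0,0,0],[0,0,0],1]]'
cat >> h.py <<'E'
D=(0.5415,-0.0023,-0.042)
def goto(xl,yl,z,yaw_l=None,off=(0,0)):
    "print tool-units shift to reach drawer-local xl,yl, and tool heading"
    o=telemetry.get_obs(); Rm=R.from_quat(o['tool_rot']).as_matrix(); c,s=np.cos(D[2]),np.sin(D[2])
    g=np.array([D[0]+c*xl-s*yl,D[1]+s*xl+c*yl,z]); togo(g)
def togo(g):
    o=telemetry.get_obs(); Rm=R.from_quat(o['tool_rot']).as_matrix()
    print('pos',np.round(o['eef_pos'],4),'target',np.round(g,4),'shift units',np.round(Rm.T@(np.array(g)-o['eef_pos'])/.3,4),'psi',round(np.arctan2(Rm[1,0],Rm[0,0]),4),'tilt',np.round(Rm[:,2],3),'grip',o['grip_width'],'F',np.round(o['ft_force'],1),'t',o['clock'])
E
python3 - <<'E'
from h import *
goto(0,.044,.2); c=cam('wrist','w2')
E
```

```text
clock: 7.28
eef_pos: [0.4403, 0.3, 0.2057]
tool_rot: [0.007, 1.0, 0.003, 0.005]
ft_force: [0.6, 1.1, -0.1]
grip_width: 0.0089
grasp_force: 58.7
clock: 8.53
eef_pos: [0.437, 0.2976, 0.1979]
tool_rot: [0.721, 0.693, -0.001, -0.0]
ft_force: [-0.1, 0.6, -1.3]
grip_width: 0.0089
grasp_force: 58.6
clock: 9.37
eef_pos: [0.5418, 0.0393, 0.1981]
tool_rot: [0.723, 0.691, -0.0, -0.0]
ft_force: [0.5, -0.2, -0.7]
grip_width: 0.0091
grasp_force: 58.6
pos [0.5418 0.0393 0.1981] target [0.5433 0.0417 0.2   ] shift units [ 0.008   0.0047 -0.0064] psi 1.5262 tilt [-0.001  0.    -1.   ] grip 0.009057858368367951 F [ 0.5 -0.2 -0.7] t 9.3667
```

View pics/w2.png

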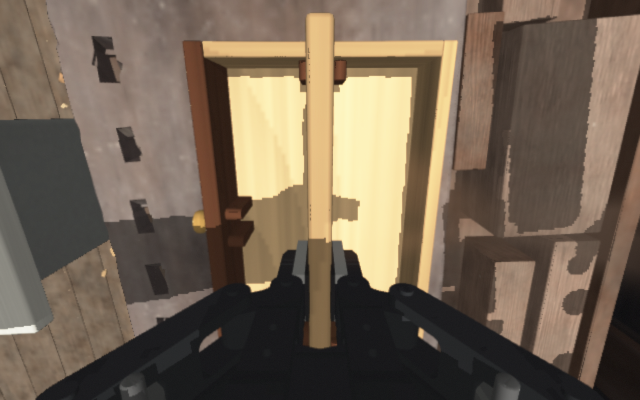

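The divider hangs over the drawer at columns 307–333, with the left wall's cleats visible on both sides of it (left edge 301, right edge 347, row 72). I'll refit the drawer from this view.

```bash
python3 - <<'E'
from h import *
c=load('w2'); cs,s=np.cos(D[2]),np.sin(D[2])
T=lambda P:np.array([[D[0]+cs*x-s*y,D[1]+s*x+cs*y,z] for x,y,z in P])
P=[(.021,.140,.062),(-.021,.140,.062),(.0,.148,.062),(.097,.156,.075),(-.097,.156,.075),(-.081,.009,.062),(-.081,.021,.062),(.097,0,.075)]
print(proj(c,T(P)).round(1).tolist())
a=cv2.cvtColor(c['img'],cv2.COLOR_RGB2BGR)
crop=cv2.resize(a[5:105,180:470],None,fx=2.7,fy=2.7,interpolation=cv2.INTER_CUBIC); cv2.imwrite('pics/w2c.png',crop)
E
```

```text
[[346.1, 80.2], [297.8, 80.3], [321.9, 70.2], [441.9, 56.5], [202.4, 57.4], [241.0, 221.6], [240.0, 210.2], [422.8, 234.7]]
```

View pics/w2c.png

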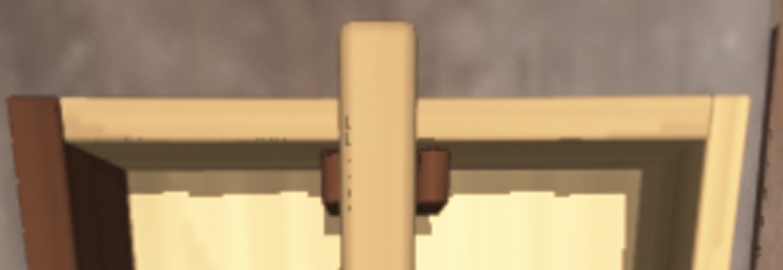

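The cleat edges were predicted at columns 297.8/346.1 and appear at 298.5/345.6, so the drawer pose holds. Lower the divider in.

```bash
python3 -m inch '[[[0,0,0],[0.008,0.005,0],1],[[0,0,0],[0,0,0.1],1],[[0,0,0],[0,0,0.1],1],[[0,0,0],[0,0,0.1],1],[[0,0,0],[0,0,0],1],[[0,0,0],[0,0,0],1]]'
python3 -c "from h import *
goto(0,.044,.0298)"
python3 -m inch '[[[0,0,0],[0,0,0.04],1],[[0,0,0],[0,0,0.04],1],[[0,0,0],[0,0,0.04],1],[[0,0,0],[0,0,0.04],1],[[0,0,0],[0,0,0],1]]'
python3 -c "from h import *
goto(0,.044,.0298)"
```

```text
clock: 9.92
eef_pos: [0.5412, 0.0448, 0.1074]
tool_rot: [0.721, 0.693, -0.002, -0.002]
ft_force: [0.3, 0.2, 0.2]
grip_width: 0.0093
grasp_force: 58.6
pos [0.5412 0.0448 0.1074] target [0.5433 0.0417 0.0298] shift units [-0.0101  0.0087  0.2586] psi 1.5307 tilt [-0.005 -0.    -1.   ] grip 0.009347102928704316 F [0.3 0.2 0.2] t 9.9167
clock: 10.33
eef_pos: [0.5433, 0.0443, 0.061]
tool_rot: [0.722, 0.692, 0.0, -0.0]
ft_force: [-0.6, -0.6, -0.9]
grip_width: 0.0089
grasp_force: 58.7
pos [0.5433 0.0443 0.061 ] target [0.5433 0.0417 0.0298] shift units [-0.0087  0.0004  0.1041] psi 1.5294 tilt [ 0.  0. -1.] grip 0.008943422379007582 F [-0.6 -0.6 -0.9] t 10.3333
```

```bash
python3 -m inch '[[[0,0,0],[-0.008,0,0.03],1],[[0,0,0],[0,0,0.03],1],[[0,0,0],[0,0,0.03],1],[[0,0,0],[0,0,0.012],1],[[0,0,0],[0,0,0],1],[[0,0,0],[0,0,0],1],[[0,0,0],[0,0,0],1]]'
python3 -c "from h import *
goto(0,.044,.0298)"
```

```text
clock: 10.92
eef_pos: [0.5431, 0.041, 0.03]
tool_rot: [0.722, 0.692, -0.0, -0.0]
ft_force: [-0.3, 0.7, -0.9]
grip_width: 0.0093
grasp_force: 58.8
pos [0.5431 0.041  0.03  ] target [0.5433 0.0417 0.0298] shift units [0.0022 0.0007 0.0006] psi 1.5277 tilt [-0. -0. -1.] grip 0.00926882587908249 F [-0.3  0.7 -0.9] t 10.9167
```

Seated with no contact force. Release, rise while turning, and check.

```bash
python3 -m inch '[[[0,0,0],[0,0,0],0.3],[[0,0,0],[0,0,0],0.3],[[0,0,0],[0,0,0],0.3],[[0,0,0],[0,0,0],0.3],[[0,0,0],[0,0,-0.05],0.3],[[0,0,0],[0,0,-0.1],0.3],[[0,0,0],[0,0,-0.1],0.3],[[0,0,0],[0,0,-0.1],0.3],[[0,0,-0.019],[0,0,-0.1],-1],[[0,0,-0.019],[0,0,-0.1],-1]]'
python3 -m inch '[[[0,0,-0.019],[0,0,-0.1],-1],[[0,0,-0.019],[0,0,-0.1],-1],[[0,0,-0.019],[0,0,0],-1],[[0,0,-0.019],[0,0,0],-1],[[0,0,-0.019],[0,0,0],-1],[[0,0,-0.019],[0,0,0],-1],[[0,0,-0.019],[0,0,0],-1],[[0,0,-0.019],[0,0,0],-1],[[0,0,-0.019],[0,0,0],-1],[[0,0,-0.019],[0,0,0],-1]]'
python3 -m inch '[[[0,0,-0.019],[0,0,0],-1],[[0,0,0],[0,0,0],-1],[[0,0,0],[0,0,0],-1]]' >/dev/null
python3 - <<'E'
from h import *
togo([.517,-.39,.25]); c=cam('top','t3'); c=cam('wrist','w3')
E
```

```text
clock: 11.75
eef_pos: [0.5428, 0.041, 0.1965]
tool_rot: [0.632, 0.775, 0.0, 0.0]
ft_force: [0.5, 0.9, -0.5]
grip_width: 0.0532
grasp_force: 0.0
clock: 12.58
eef_pos: [0.543, 0.041, 0.255]
tool_rot: [0.088, 0.996, -0.0, -0.0]
ft_force: [0.5, -0.7, -0.0]
grip_width: 0.0852
grasp_force: 0.0
pos [0.543 0.041 0.255] target [ 0.517 -0.39   0.25 ] shift units [-0.0066 -1.4393  0.0167] psi 3.0767 tilt [-0. -0. -1.] grip 0.08552780044357125 F [ 0.3  0.1 -0.6] t 12.8333
```

View pics/w3.png

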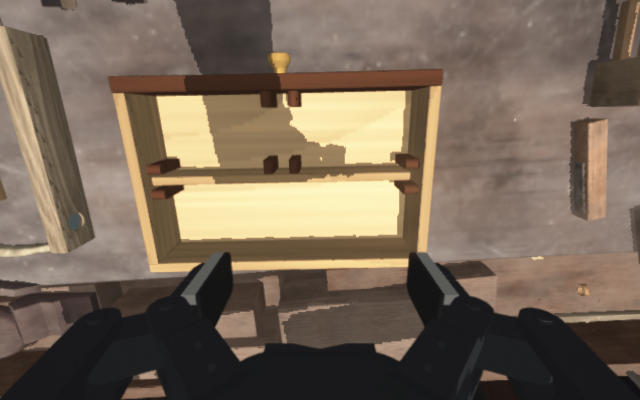

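The long divider sits between the side cleats with its own cleats at (270,164)/(295,164), facing the front wall's pair at (268,99)/(294,99). Now the short divider at (0.517, -0.390).

```bash
python3 -m inch '[[[0,0,-0.0014],[0,-0.12,0],-1],[[0,0,0],[0,-0.12,0],-1],[[0,0,0],[0,-0.12,0],-1],[[0,0,0],[0,-0.12,0],-1],[[0,0,0],[0,-0.12,0],-1],[[0,0,0],[0,-0.12,0],-1],[[0,0,0],[0,-0.12,0],-1],[[0,0,0],[0,-0.12,0],-1],[[0,0,0],[0,-0.12,0],-1],[[0,0,0],[0,-0.12,0],-1]]'>/dev/null
python3 -m inch '[[[0,0,0],[0,-0.12,0],-1],[[0,0,0],[0,-0.12,0],-1],[[0,0,0],[0,0,0],-1],[[0,0,0],[0,0,0],-1],[[0,0,0],[0,0,0],-1]]'>/dev/null
python3 - <<'E'
from h import *
togo([.517,-.39,.018]); c=cam('wrist','w4'); a=c['img'][:,:,::-1]
cv2.imwrite('pics/w4.png',a[:330]); 
x=np.array([np.cos(-.056),np.sin(-.056),0]);y=np.array([-x[1],x[0],0])
print(proj(c,[np.array([.517,-.39,.05])+sx*.04*x+sy*.005*y for sx in(-1,1) for sy in(-1,1)]).round(1).tolist())
w=load('w3');cs,s=np.cos(D[2]),np.sin(D[2])
print('longcleats',proj(w,[[D[0]+cs*X-s*Y,D[1]+s*X+cs*Y,.056] for X,Y in((-.013,.015),(-.013,-.015))]).round(1).tolist(),'front',proj(w,[[D[0]+cs*X-s*Y,D[1]+s*X+cs*Y,.062] for X,Y in((-.089,.015),(-.089,-.015))]).round(1).tolist())
E
```

```text
pos [ 0.5196 -0.3901  0.2545] target [ 0.517 -0.39   0.018] shift units [ 0.0083 -0.0008  0.7885] psi 3.0871 tilt [-0.001  0.001 -1.   ] grip 0.08546566977412556 F [ 0.2 -0.   0.4] t 14.1833
[[315.8, 140.5], [324.5, 140.5], [316.0, 206.8], [324.1, 206.8]]
longcleats [[295.7, 167.6], [269.9, 168.2]] front [[291.9, 98.0], [263.8, 98.7]]
```

View pics/w4.png

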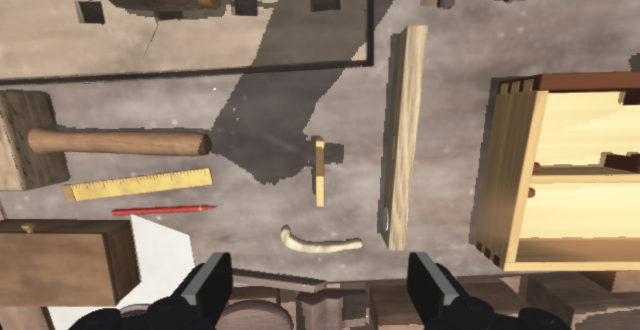

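The short divider is at columns 316–324, rows 139–206, as predicted. Descend and grip.

```bash
python3 -m inch '[[[0,0,0],[0.0085,0,0.08],-1],[[0,0,0],[0,0,0.12],-1],[[0,0,0],[0,0,0.12],-1],[[0,0,0],[0,0,0.12],-1],[[0,0,0],[0,0,0.12],-1],[[0,0,0],[0,0,0.12],-1],[[0,0,0],[0,0,0.105],-1],[[0,0,0],[0,0,0],-1],[[0,0,0],[0,0,0],-1]]'>/dev/null
python3 -m inch '[[[0,0,0],[0,0,0],1],[[0,0,0],[0,0,0],1],[[0,0,0],[0,0,0],1],[[0,0,0],[0,0,0],1],[[0,0,0],[0,0,0],1],[[0,0,0],[0,0,0],1],[[0,0,0],[0,0,0],1],[[0,0,0],[0,0,0],1]]'
python3 -m inch '[[[0,0,0],[0,0,-0.05],1],[[0,0,0],[0,0,-0.12],1],[[0,0,0],[0,0,-0.12],1],[[0,0,0],[0,0,-0.12],1],[[0,0,0],[0,0,-0.12],1],[[0,0,0],[0,0,-0.12],1],[[0,0,-0.002],[0,0,0],1],[[0,0,0],[0,0,0],1]]'>/dev/null
python3 -c "from h import *
goto(-.051,0,.2)"
```

```text
clock: 15.65
eef_pos: [0.5178, -0.3907, 0.0204]
tool_rot: [0.027, 1.0, -0.0, 0.001]
ft_force: [-0.1, -0.3, 4.8]
grip_width: 0.0091
grasp_force: 59.1
pos [ 0.5186 -0.3913  0.2177] target [ 4.905e-01 -2.000e-04  2.000e-01] shift units [0.1462 1.299  0.0535] psi 3.1013 tilt [ 0.005 -0.004 -1.   ] grip 0.008995461204707634 F [ 0.3 -0.5 -1.6] t 16.3167
```

```bash
python3 -m inch '[[[0,0,0],[0.013,0.118,0],1],[[0,0,0],[0.013,0.118,0],1],[[0,0,0],[0.013,0.118,0],1],[[0,0,0],[0.013,0.118,0],1],[[0,0,0],[0.013,0.118,0],1],[[0,0,0],[0.013,0.118,0],1],[[0,0,0],[0.013,0.118,0],1],[[0,0,0],[0.013,0.118,0],1],[[0,0,0],[0.013,0.118,0],1],[[0,0,0],[0.013,0.118,0],1]]'>/dev/null
python3 -m inch '[[[0,0,0],[0.013,0.118,0.05],1],[[0,0,0],[0,0,0],1],[[0,0,0],[0,0,0],1],[[0,0,0],[0,0,0],1]]'>/dev/null
python3 - <<'E'
from h import *
goto(-.051,0,.0304); c=cam('wrist','w5'); a=c['img'][:,:,::-1]
cv2.imwrite('pics/w5c.png',cv2.resize(a[40:250,200:440],None,fx=2.8,fy=2.8,interpolation=cv2.INTER_CUBIC))
cs,s=np.cos(D[2]),np.sin(D[2])
f=lambda P:((proj(c,[[D[0]+cs*X-s*Y,D[1]+s*X+cs*Y,Z] for X,Y,Z in P])-[200,40])*2.8).round().tolist()
print('long',f([(-.021,.015,.056),(-.021,-.015,.056),(-.005,.012,.06)]),'front',f([(-.081,.021,.062),(-.081,.009,.062),(-.081,-.009,.062),(-.081,-.021,.062)]))
E
```

```text
pos [0.4893 0.0005 0.1982] target [ 4.905e-01 -2.000e-04  3.040e-02] shift units [-0.0058 -0.0018  0.5592] psi 3.1017 tilt [-0.003 -0.001 -1.   ] grip 0.009246425461937052 F [ 0.4 -0.7 -0.1] t 17.4833
long [[377.0, 504.0], [294.0, 504.0], [368.0, 549.0]] front [[398.0, 343.0], [362.0, 343.0], [309.0, 343.0], [273.0, 343.0]]
```

View pics/w5c.png

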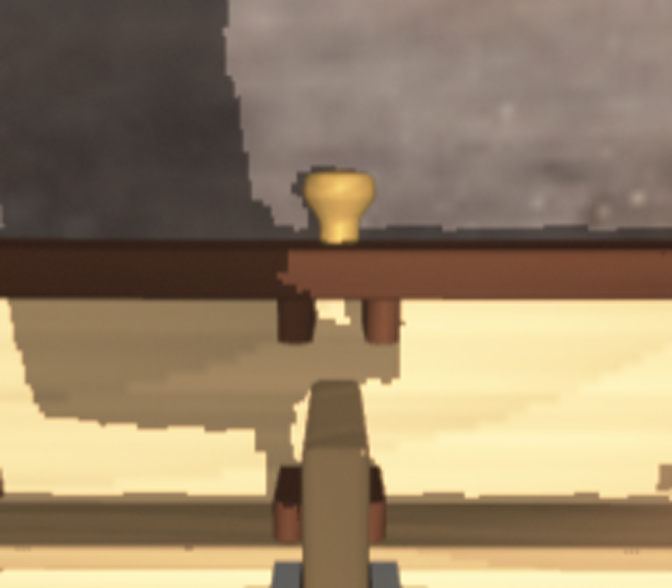

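The board hangs at crop columns 303–368, between the front cleats (314–363) and the long divider's cleats (outer edges 274–385). Front cleats are about +1 mm in y and the long divider's about -2 mm, so I aim 0.6 mm to the right.

```bash
python3 -m inch '[[[0,0,0],[-0.006,-0.004,0],1],[[0,0,0],[0,0,0.1],1],[[0,0,0],[0,0,0.1],1],[[0,0,0],[0,0,0.1],1],[[0,0,0],[0,0,0],1],[[0,0,0],[0,0,0],1],[[0,0,0],[0,0,0],1]]'>/dev/null
python3 -c "from h import *
goto(-.050,-.0006,.0304)"
```

```text
pos [ 0.4932 -0.0015  0.1109] target [ 0.4915 -0.0008  0.0304] shift units [0.0061 0.0021 0.2684] psi 3.0995 tilt [ 0.002 -0.    -1.   ] grip 0.009372735362888216 F [ 0.4  0.3 -0.2] t 18.1167
```

```bash
python3 -m inch '[[[0,0,0],[0.005,0.002,0.04],1],[[0,0,0],[0,0,0.04],1],[[0,0,0],[0,0,0.04],1],[[0,0,0],[0,0,0.04],1],[[0,0,0],[0,0,0.04],1],[[0,0,0],[0,0,0.03],1],[[0,0,0],[0,0,0],1],[[0,0,0],[0,0,0],1]]'
python3 -c "from h import *
goto(-.050,-.0006,.0304)"
```

```text
clock: 18.78
eef_pos: [0.4914, -0.0002, 0.0415]
tool_rot: [0.02, 1.0, 0.0, 0.001]
ft_force: [-0.1, 0.4, -0.2]
grip_width: 0.0089
grasp_force: 58.7
pos [ 4.914e-01 -2.000e-04  4.150e-02] target [ 0.4915 -0.0008  0.0304] shift units [-0.0005 -0.0021  0.037 ] psi 3.1008 tilt [ 0.001 -0.    -1.   ] grip 0.00893946240727051 F [-0.1  0.4 -0.2] t 18.7833
```

```bash
python3 -m inch '[[[0,0,0],[0,0,0.02],1],[[0,0,0],[0,0,0.016],1],[[0,0,0],[0,0,0],1],[[0,0,0],[0,0,0],1],[[0,0,0],[0,0,0],0.4],[[0,0,0],[0,0,0],0.4],[[0,0,0],[0,0,0],0.4],[[0,0,0],[0,0,0],0.4]]'
python3 -m inch '[[[0,0,0],[0,0,-0.05],0.4],[[0,0,0],[0,0,-0.1],0.4],[[0,0,0],[0,0,-0.1],0.4],[[0,0,0],[0,0,-0.12],-1],[[0,0,0],[0,0,-0.12],-1],[[0,0,0],[0,0,-0.12],-1],[[0,0,0.006],[0,0,-0.12],-1],[[0,0,0],[0,0,0],-1],[[0,0,0],[0,0,0],-1]]'>/dev/null
python3 - <<'E'
from h import *
togo([.494,-.287,.25]); c=cam('wrist','w6')
E
```

```text
clock: 19.45
eef_pos: [0.4901, 0.0, 0.0295]
tool_rot: [0.02, 1.0, 0.0, -0.0]
ft_force: [-0.7, -0.3, -0.6]
grip_width: 0.0255
grasp_force: 0.0
pos [0.4919 0.     0.2511] target [ 0.494 -0.287  0.25 ] shift units [-0.0814 -0.9533  0.0037] psi 3.0635 tilt [ 0.006  0.    -1.   ] grip 0.08528009373660596 F [-0.1  0.2  0.3] t 20.2
```

View pics/w6.png

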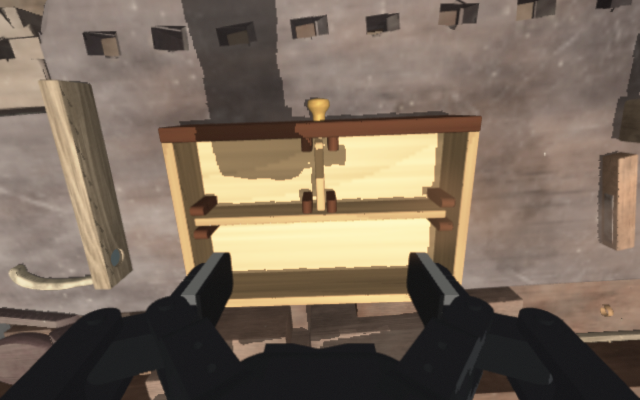

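Both dividers are in: the short board spans (318,140)–(321,212), between both cleat pairs. I'll refine the level's pose numerically from the earlier wrist picture.

```bash
python3 - <<'E'
from h import *
c=vision and None
import cv2
w=load('w4') if False else None
c=load('w0'); 
# w4 pose not pickled with full image? it is (saved before crop)
c=load('w4')
print('w4',atz(c,[(405,26),(427,26),(385,247),(407,249)],.049).round(4).tolist())
# optimise level rectangle by edge strength along prediction in top/w0/w4
ims=[(load(n),cv2.GaussianBlur(cv2.cvtColor(load(n)['img'],cv2.COLOR_RGB2GRAY),(3,3),0).astype(float)) for n in('w4','w0','top0')]
from scipy.optimize import minimize
from scipy.ndimage import map_coordinates as mc
def score(p):
    tot=0
    for c,g in ims:
        G=np.hypot(cv2.Sobel(g,-1,1,0),cv2.Sobel(g,-1,0,1)) if g.dtype!=np.uint8 else 0
        Rz=R.from_euler('z',p[2]).as_matrix(); t=np.linspace(-1,1,60)
        P=np.r_[[[s*.0135,k*.1285,.049] for s in(-1,1) for k in t],[[k*.0135,s*.1285,.049] for s in(-1,1) for k in t[::4]]]
        u=proj(c,P@Rz.T+[p[0],p[1],0]); tot+=mc(G,[u[:,1],u[:,0]],order=1).mean()
    return -tot
best=min((minimize(score,[.494+a,-.287+b,-.077+d],method='Nelder-Mead',options=dict(initial_simplex=np.array([.494+a,-.287+b,-.077+d])+np.array([[0,0,0],[.004,0,0],[0,.004,0],[0,0,.02]]))) for a in(-.004,0,.004) for b in(-.004,0,.004) for d in (0,)),key=lambda r:r.fun)
print(best.x.round(4),best.fun,score([.494,-.287,-.077]))
E
```

```text
w4 [[0.3662, -0.2939, 0.049], [0.3676, -0.2713, 0.049], [0.6158, -0.3121, 0.049], [0.6201, -0.284, 0.049]]
[ 0.4944 -0.2752 -0.0261] -199.50663559289984 -132.14581580225814
```

```bash
python3 -m inch '[[[0,0,-0.001],[-0.010,-0.12,0],-1],[[0,0,0],[-0.010,-0.12,0],-1],[[0,0,0],[-0.010,-0.12,0],-1],[[0,0,0],[-0.010,-0.12,0],-1],[[0,0,0],[-0.010,-0.12,0],-1],[[0,0,0],[-0.010,-0.12,0],-1],[[0,0,0],[-0.010,-0.12,0],-1],[[0,0,0],[-0.010,-0.12,0],-1],[[0,0,0],[0,0,0],-1],[[0,0,0],[0,0,0],-1]]'>/dev/null
python3 - <<'E'
from h import *
togo([.494,-.2885,.013]); c=cam('wrist','w7'); 
Rz=R.from_euler('z',-.068).as_matrix()
pts=proj(c,np.array([[sx*.0135,sy*.1285,.049] for sx in(-1,1) for sy in(-1,1)])@R.from_euler('z',-.068+np.pi/2).as_matrix().T@np.diag([1,1,1])+[.494,-.2885,0])
# level's long axis along world x: rotate model by yaw+90deg
print(pts.round(1).tolist())
g=cv2.cvtColor(c['img'],cv2.COLOR_RGB2HSV)
for v in(60,100,140,180): print(v,[int(x) for x in g[v,280:360:4,2]],[int(x) for x in g[v,280:360:4,1]])
E
```

```text
pos [ 0.492  -0.2902  0.2456] target [ 0.494  -0.2885  0.013 ] shift units [-0.01    0.0041  0.7753] psi 3.0662 tilt [-0.005  0.003 -1.   ] grip 0.08520042943611805 F [-0.1  0.2 -0.5] t 21.0833
[[311.6, 278.3], [307.8, 59.9], [332.6, 278.1], [333.7, 59.7]]
60 [94, 50, 57, 82, 84, 85, 89, 83, 88, 92, 97, 107, 98, 94, 142, 142, 142, 141, 142, 140] [54, 51, 45, 37, 33, 36, 32, 37, 64, 72, 71, 69, 70, 38, 38, 38, 41, 42, 38, 42]
100 [84, 84, 85, 87, 93, 86, 83, 84, 104, 183, 192, 221, 188, 152, 152, 150, 143, 142, 143, 140] [36, 36, 36, 32, 33, 36, 34, 36, 71, 78, 74, 73, 79, 42, 40, 41, 43, 41, 39, 42]
140 [82, 82, 83, 84, 82, 84, 99, 83, 174, 219, 205, 200, 230, 155, 153, 153, 154, 151, 146, 143] [34, 37, 37, 36, 40, 42, 44, 46, 81, 75, 76, 76, 68, 43, 43, 47, 46, 47, 47, 48]
180 [75, 78, 81, 92, 144, 151, 153, 149, 164, 190, 225, 202, 211, 169, 164, 157, 155, 154, 151, 152] [41, 43, 41, 47, 50, 47, 47, 50, 72, 74, 69, 74, 74, 47, 47, 50, 54, 55, 52, 54]
```

The level sits at columns 312–330, centred as predicted. Descend and grip.

```bash
python3 -m inch '[[[0,0,0],[-0.010,0.004,0.08],-1],[[0,0,0],[0,0,0.12],-1],[[0,0,0],[0,0,0.12],-1],[[0,0,0],[0,0,0.12],-1],[[0,0,0],[0,0,0.12],-1],[[0,0,0],[0,0,0.12],-1],[[0,0,0],[0,0,0.095],-1],[[0,0,0],[0,0,0],-1],[[0,0,0],[0,0,0],-1]]'
python3 -m inch '[[[0,0,0],[0,0,0],1],[[0,0,0],[0,0,0],1],[[0,0,0],[0,0,0],1],[[0,0,0],[0,0,0],1],[[0,0,0],[0,0,0],1],[[0,0,0],[0,0,0],1],[[0,0,0],[0,0,0],1]]'
```

```text
clock: 21.88
eef_pos: [0.4948, -0.2854, 0.0145]
tool_rot: [0.035, 0.999, 0.001, -0.003]
ft_force: [0.2, -1.5, 0.3]
grip_width: 0.0857
grasp_force: 0.0
clock: 22.47
eef_pos: [0.4974, -0.2887, 0.0176]
tool_rot: [0.036, 0.999, -0.001, 0.001]
ft_force: [-0.2, 0.4, 6.0]
grip_width: 0.0212
grasp_force: 60.3
```

```bash
python3 -m inch '[[[0,0,0],[0,0,-0.04],1],[[0,0,0],[0,0,-0.12],1],[[0,0,0],[0,0,-0.12],1],[[0,0,0],[0,0,-0.12],1],[[0,0,0],[0,0,-0.12],1],[[0,0,0],[0,0,-0.12],1],[[0,0,0.0195],[0,0,0],1],[[0,0,0.0195],[0,0,0],1],[[0,0,0.0195],[0,0,0],1],[[0,0,0.0195],[0,0,0],1]]'
python3 -m inch '[[[0,0,0.0195],[0,0,0],1],[[0,0,0.0195],[0,0,0],1],[[0,0,0.0195],[0,0,0],1],[[0,0,0.0195],[0,0,0],1],[[0,0,0.0195],[0,0,0],1],[[0,0,0.0195],[0,0,0],1],[[0,0,0.0195],[0,0,0],1],[[0,0,0.0195],[0,0,0],1],[[0,0,0.011],[0,0,0],1],[[0,0,0],[0,0,0],1]]'
python3 -c "from h import *
goto(.052,0,.2)"
```

```text
clock: 23.3
eef_pos: [0.496, -0.2878, 0.2078]
tool_rot: [0.28, 0.96, 0.0, -0.001]
ft_force: [0.7, -0.4, -2.3]
grip_width: 0.0213
grasp_force: 59.3
clock: 24.13
eef_pos: [0.496, -0.2878, 0.2074]
tool_rot: [0.722, 0.692, -0.0, -0.001]
ft_force: [-0.5, 0.2, -2.1]
grip_width: 0.0211
grasp_force: 59.2
pos [ 0.496  -0.2878  0.2074] target [ 0.5935 -0.0045  0.2   ] shift units [0.957  0.2852 0.025 ] psi 1.529 tilt [-0.002  0.001 -1.   ] grip 0.02106202343418969 F [-0.5  0.2 -2.1] t 24.1333
```

```bash
python3 -m inch '[[[0,0,0],[0.106,0.0317,0],1],[[0,0,0],[0.106,0.0317,0],1],[[0,0,0],[0.106,0.0317,0],1],[[0,0,0],[0.106,0.0317,0],1],[[0,0,0],[0.106,0.0317,0],1],[[0,0,0],[0.106,0.0317,0],1],[[0,0,0],[0.106,0.0317,0],1],[[0,0,0],[0.106,0.0317,0],1],[[0,0,0],[0.106,0.0317,0],1],[[0,0,0],[0,0,0],1]]'>/dev/null
python3 -m inch '[[[0,0,0],[0,0,0],1],[[0,0,0],[0,0,0.1],1],[[0,0,0],[0,0,0.1],1],[[0,0,0],[0,0,0.1],1],[[0,0,0],[0,0,0],1],[[0,0,0],[0,0,0],1]]'
python3 - <<'E'
from h import *
goto(.052,0,.0276); c=cam('wrist','w8')
g=cv2.cvtColor(c['img'],cv2.COLOR_RGB2HSV)
for v in(10,20,30,60,100,140): print(v,[int(x) for x in g[v,260:400:5,2]],[int(x) for x in g[v,260:400:5,1]])
E
```

```text
clock: 25.47
eef_pos: [0.5915, -0.0066, 0.1165]
tool_rot: [0.722, 0.692, -0.002, -0.002]
ft_force: [0.0, -0.4, -1.2]
grip_width: 0.0209
grasp_force: 59.2
pos [ 0.5915 -0.0066  0.1165] target [ 0.5935 -0.0045  0.0276] shift units [0.0075 0.0079 0.2962] psi 1.5295 tilt [-0.006 -0.    -1.   ] grip 0.020869453592520917 F [ 0.  -0.4 -1.2] t 25.4667
10 [248, 149, 151, 152, 249, 222, 196, 190, 168, 184, 176, 182, 196, 207, 222, 208, 206, 182, 156, 253, 252, 252, 251, 252, 228, 154, 90, 83] [84, 101, 101, 101, 75, 92, 73, 75, 77, 75, 77, 73, 72, 73, 69, 75, 74, 77, 77, 71, 73, 77, 78, 76, 100, 101, 110, 111]
20 [248, 151, 162, 182, 253, 245, 198, 192, 167, 185, 175, 182, 191, 200, 219, 206, 204, 176, 150, 253, 252, 252, 251, 252, 225, 151, 91, 82] [83, 101, 102, 101, 61, 82, 75, 76, 79, 76, 76, 74, 73, 74, 71, 73, 75, 77, 78, 71, 74, 78, 76, 76, 101, 101, 112, 112]
30 [247, 251, 253, 253, 253, 248, 196, 193, 172, 184, 173, 182, 186, 195, 220, 207, 200, 171, 149, 253, 252, 252, 251, 252, 220, 130, 91, 82] [86, 76, 66, 60, 59, 77, 75, 75, 79, 76, 77, 76, 73, 73, 71, 73, 75, 76, 82, 70, 73, 77, 76, 76, 104, 104, 109, 112]
60 [171, 250, 250, 253, 253, 253, 180, 194, 196, 183, 166, 185, 187, 190, 214, 217, 206, 170, 180, 253, 252, 252, 251, 252, 160, 95, 90, 78] [106, 81, 81, 59, 59, 62, 77, 76, 78, 77, 78, 77, 74, 74, 75, 74, 74, 80, 91, 70, 73, 77, 76, 75, 102, 107, 110, 108]
100 [99, 251, 250, 252, 253, 253, 166, 197, 208, 179, 171, 189, 199, 192, 199, 221, 218, 170, 252, 253, 252, 251, 252, 226, 152, 92, 81, 85] [111, 79, 81, 77, 65, 61, 78, 75, 75, 78, 81, 78, 76, 76, 74, 73, 75, 83, 75, 72, 74, 77, 77, 99, 102, 108, 110, 108]
140 [102, 234, 251, 251, 253, 253, 154, 182, 210, 210, 172, 191, 195, 193, 188, 219, 227, 223, 253, 252, 252, 251, 251, 181, 99, 91, 87, 90] [113, 97, 78, 78, 71, 63, 89, 80, 77, 77, 82, 79, 78, 79, 76, 73, 71, 72, 72, 74, 77, 78, 76, 103, 111, 112, 111, 110]
```

The level hangs straight, at columns 288–350 about centre 319. Lower and release.

```bash
python3 -m inch '[[[0,0,0],[0.006,0.005,0.05],1],[[0,0,0],[0,0,0.06],1],[[0,0,0],[0,0,0.06],1],[[0,0,0],[0,0,0.06],1],[[0,0,0],[0,0,0.03],1],[[0,0,0],[0,0,0],1],[[0,0,0],[0,0,0],1],[[0,0,0],[0,0,0],1]]'
python3 -c "from h import *
goto(.052,0,.0276)"
```

```text
clock: 26.18
eef_pos: [0.5969, -0.004, 0.0423]
tool_rot: [0.721, 0.693, 0.001, 0.001]
ft_force: [0.2, 0.3, -1.6]
grip_width: 0.0211
grasp_force: 59.3
pos [ 0.5969 -0.004   0.0423] target [ 0.5935 -0.0045  0.0276] shift units [-0.0023 -0.0117  0.049 ] psi 1.5301 tilt [ 0.004 -0.    -1.   ] grip 0.021132633457040435 F [ 0.2  0.3 -1.6] t 26.1833
```

```bash
python3 -m inch '[[[0,0,0],[-0.002,-0.01,0.025],1],[[0,0,0],[0,0,0.022],1],[[0,0,0],[0,0,0],1],[[0,0,0],[0,0,0],1],[[0,0,0],[0,0,0],0.2],[[0,0,0],[0,0,0],0.2],[[0,0,0],[0,0,0],0.2],[[0,0,0],[0,0,0],0.2]]'
python3 -m inch '[[[0,0,0],[0,0,-0.04],0.2],[[0,0,0],[0,0,-0.1],0.2],[[0,0,0],[0,0,-0.12],0.2],[[0,0,0],[0,0,-0.12],0.2],[[0,0,-0.0197],[0,0,-0.12],-1],[[0,0,-0.0197],[0,0,-0.12],-1],[[0,0,-0.0197],[0,0,-0.12],-1],[[0,0,-0.0197],[0,0,0],-1],[[0,0,-0.0197],[0,0,0],-1],[[0,0,-0.0197],[0,0,0],-1]]'
python3 -m inch '[[[0,0,-0.0197],[0,0,0],-1],[[0,0,-0.0197],[0,0,0],-1],[[0,0,-0.0197],[0,0,0],-1],[[0,0,-0.0197],[0,0,0],-1],[[0,0,-0.0197],[0,0,0],-1],[[0,0,-0.0197],[0,0,0],-1],[[0,0,-0.0197],[0,0,0],-1],[[0,0,0],[0,0,0],-1],[[0,0,0],[0,0,0],-1]]'>/dev/null
python3 -c "from h import *
togo([.456,.393,.25]); cam('wrist','w9')"
```

```text
clock: 26.85
eef_pos: [0.5921, -0.0042, 0.026]
tool_rot: [0.721, 0.693, -0.0, -0.0]
ft_force: [-0.1, 0.2, 0.5]
grip_width: 0.0343
grasp_force: 0.0
clock: 27.68
eef_pos: [0.5926, -0.0042, 0.249]
tool_rot: [0.418, 0.908, 0.0, 0.001]
ft_force: [0.4, 0.6, -0.7]
grip_width: 0.0854
grasp_force: 0.0
pos [ 0.5921 -0.0042  0.2478] target [0.456 0.393 0.25 ] shift units [ 0.4606  1.3216 -0.0071] psi 3.1363 tilt [-0.001  0.    -1.   ] grip 0.08535017533109615 F [-0.8  0.5  0.6] t 28.4333
```

Now to above the gauge, checking its place numerically there.

```bash
python3 -m inch '[[[0,0,0],[0.042,0.12,0],-1],[[0,0,0],[0.042,0.12,0],-1],[[0,0,0],[0.042,0.12,0],-1],[[0,0,0],[0.042,0.12,0],-1],[[0,0,0],[0.042,0.12,0],-1],[[0,0,0],[0.042,0.12,0],-1],[[0,0,0],[0.042,0.12,0],-1],[[0,0,0],[0.042,0.12,0],-1],[[0,0,0],[0.042,0.12,0],-1],[[0,0,0],[0.042,0.12,0],-1]]'>/dev/null
python3 -m inch '[[[0,0,0],[0.042,0.12,0],-1],[[0,0,0],[0,0,0],-1],[[0,0,0],[0,0,0],-1],[[0,0,0],[0,0,0],-1]]'>/dev/null
python3 - <<'E'
from h import *
togo([.456,.393,.02]); c=cam('wrist','w10')
print(proj(c,[[.436,.379,.062],[.436,.408,.062],[.486,.379,.062],[.486,.408,.062],[.366,.395,.03]]).round().tolist())
cv2.imwrite('pics/w10c.png',cv2.resize(c['img'][60:280,220:440,::-1],None,fx=2.7,fy=2.7,interpolation=cv2.INTER_CUBIC))
E
```

```text
pos [0.4543 0.392  0.2478] target [0.456 0.393 0.02 ] shift units [-0.0059  0.0041  0.7593] psi 3.1388 tilt [-0.    -0.001 -1.   ] grip 0.08541053488541821 F [-0.1 -0.8  0.4] t 29.65
[[309.0, 164.0], [335.0, 164.0], [309.0, 207.0], [334.0, 207.0], [323.0, 99.0]]
```

View pics/w10c.png

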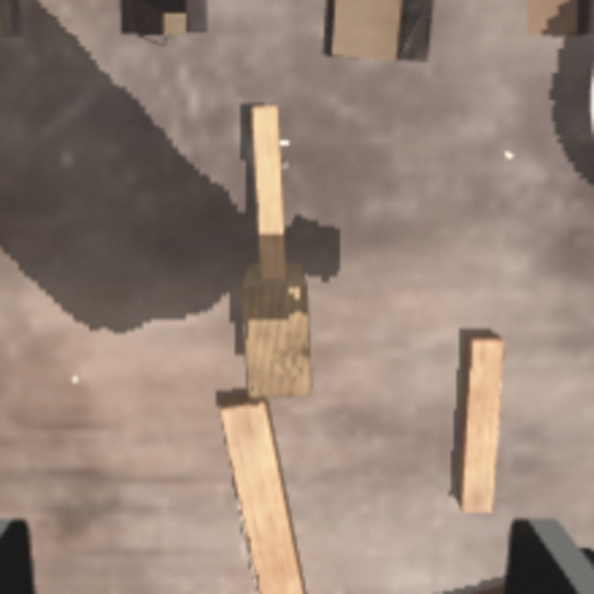

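The block is at crop (245–310, 262–397), near the prediction, and the beams lead to (265,107), so the gauge's yaw is about +0.04. The dog's front end is at crop (245,405). The small decoy at (480,420) is close to the finger path, so I'll descend with the fingers only partly open.

```bash
python3 - <<'E'
from h import *
c=load('w10'); q=lambda u,v:(220+u/2.7-.4,60+v/2.7-.4)
print('decoy',atz(c,[q(460,330),q(502,340),q(462,512)],.018).round(3).tolist())
print('dog front',atz(c,[q(222,407),q(268,402)],.023).round(3).tolist(), 'line pts',atz(c,[q(260,592),q(303,592)],.023).round(3).tolist())
E
python3 -m inch '[[[0,0,-0.006],[-0.006,0.008,0],-0.3],[[0,0,0],[0,0,0.12],-0.3],[[0,0,0],[0,0,0.12],-0.3],[[0,0,0],[0,0,0.12],-0.3],[[0,0,0],[0,0,0.12],-0.3],[[0,0,0],[0,0,0],-0.3],[[0,0,0],[0,0,0],-0.3]]'
```

```text
decoy [[0.466, 0.481, 0.018], [0.471, 0.501, 0.018], [0.561, 0.488, 0.018]]
dog front [[0.503, 0.368, 0.023], [0.5, 0.39, 0.023]] line pts [[0.604, 0.385, 0.023], [0.604, 0.408, 0.023]]
clock: 30.28
eef_pos: [0.4557, 0.3919, 0.1026]
tool_rot: [-0.016, 1.0, -0.002, -0.002]
ft_force: [-0.0, 0.1, 0.5]
grip_width: 0.0557
grasp_force: 0.0
```

```bash
python3 -m inch '[[[0,0,0],[0,0.004,0.06],-0.3],[[0,0,0],[0,0,0.07],-0.3],[[0,0,0],[0,0,0.07],-0.3],[[0,0,0],[0,0,0.06],-0.3],[[0,0,0],[0,0,0],-0.3],[[0,0,0],[0,0,0],-0.3]]'
python3 -m inch '[[[0,0,0],[0,0,0],1],[[0,0,0],[0,0,0],1],[[0,0,0],[0,0,0],1],[[0,0,0],[0,0,0],1],[[0,0,0],[0,0,0],1],[[0,0,0],[0,0,0],1],[[0,0,0],[0,0,0],1]]'
```

```text
clock: 30.78
eef_pos: [0.4577, 0.3961, 0.0283]
tool_rot: [-0.017, 1.0, 0.001, 0.001]
ft_force: [0.6, 0.6, 0.2]
grip_width: 0.0555
grasp_force: 0.0
clock: 31.37
eef_pos: [0.4581, 0.3968, 0.0289]
tool_rot: [-0.018, 1.0, 0.001, 0.002]
ft_force: [1.3, -1.2, 7.9]
grip_width: 0.0271
grasp_force: 59.6
```

```bash
python3 -m inch '[[[0,0,0],[0,0,-0.04],1],[[0,0,0],[0,0,-0.12],1],[[0,0,0],[0,0,-0.12],1],[[0,0,0],[0,0,-0.12],1],[[0,0,0],[0,0,-0.12],1],[[0,0,0],[0,0,-0.1],1],[[0,0,0.0195],[0,0,0],1],[[0,0,0.0195],[0,0,0],1],[[0,0,0.0195],[0,0,0],1],[[0,0,0.0195],[0,0,0],1]]'
python3 -m inch '[[[0,0,0.0195],[0,0,0],1],[[0,0,0.0195],[0,0,0],1],[[0,0,0.0195],[0,0,0],1],[[0,0,0.0195],[0,0,0],1],[[0,0,0.0195],[0,0,0],1],[[0,0,0.0195],[0,0,0],1],[[0,0,0.0195],[0,0,0],1],[[0,0,0.0195],[0,0,0],1],[[0,0,0.0195],[0,0,0],1],[[0,0,0.0087],[0,0,0],1]]'
python3 -m inch '[[[0,0,0],[0,0,0],1],[[0,0,0],[0,0,0],1]]' >/dev/null
python3 -c "from h import *
goto(-.051,.049,.2)"
```

```text
clock: 32.2
eef_pos: [0.4562, 0.3957, 0.213]
tool_rot: [0.228, 0.974, 0.0, 0.0]
ft_force: [-0.7, -0.2, -0.9]
grip_width: 0.0271
grasp_force: 59.2
clock: 33.03
eef_pos: [0.456, 0.3956, 0.2125]
tool_rot: [0.723, 0.691, 0.0, -0.0]
ft_force: [-1.0, 0.5, -1.2]
grip_width: 0.0272
grasp_force: 59.2
pos [0.4561 0.3956 0.2124] target [0.4926 0.0488 0.2   ] shift units [-1.1505  0.1671  0.0411] psi 1.5313 tilt [ 0.  0. -1.] grip 0.02726950328848316 F [ 0.4 -0.6 -0.8] t 33.2
```

```bash
python3 -m inch '[[[0,0,0],[-0.115,0.0167,0],1],[[0,0,0],[-0.115,0.0167,0],1],[[0,0,0],[-0.115,0.0167,0],1],[[0,0,0],[-0.115,0.0167,0],1],[[0,0,0],[-0.115,0.0167,0],1],[[0,0,0],[-0.115,0.0167,0],1],[[0,0,0],[-0.115,0.0167,0],1],[[0,0,0],[-0.115,0.0167,0],1],[[0,0,0],[-0.115,0.0167,0],1],[[0,0,0],[-0.115,0.0167,0],1]]'>/dev/null
python3 -m inch '[[[0,0,0],[0,0,0],1],[[0,0,0],[0,0,0],1],[[0,0,0],[0,0,0.1],1],[[0,0,0],[0,0,0.1],1],[[0,0,0],[0,0,0.08],1],[[0,0,0],[0,0,0],1],[[0,0,0],[0,0,0],1],[[0,0,0],[0,0,0],1]]'
python3 - <<'E'
from h import *
goto(-.051,.049,.0386); c=cam('wrist','w11')
# gauge tip check: expected tool-frame position of far end of beam
o=telemetry.get_obs(); cs,s=np.cos(D[2]),np.sin(D[2])
p=np.array(o['eef_pos']); ey=np.array([-s,cs,0]); zb=p[2]-.0288
for d in(.022,.052,.087,.092): print(d,proj(c,[p*[1,1,0]+d*ey+[0,0,zb+.04]]).round().tolist())
g=cv2.cvtColor(c['img'],cv2.COLOR_RGB2HSV)
for v in range(5,180,15): print(v,[int(x) for x in g[v,280:364:4,2]],[int(x) for x in g[v,280:364:4,0]])
E
```

```text
clock: 34.7
eef_pos: [0.4931, 0.0498, 0.1295]
tool_rot: [0.721, 0.693, 0.001, 0.001]
ft_force: [0.8, -0.4, -1.0]
grip_width: 0.0273
grasp_force: 59.4
pos [0.4931 0.0498 0.1295] target [0.4926 0.0488 0.0386] shift units [-0.0036 -0.002   0.303 ] psi 1.5314 tilt [ 0.002  0.    -1.   ] grip 0.027273720826968523 F [ 0.8 -0.4 -1. ] t 34.7
0.022 [[323.0, 224.0]]
0.052 [[323.0, 160.0]]
0.087 [[324.0, 74.0]]
0.092 [[324.0, 61.0]]
5 [142, 139, 140, 140, 141, 144, 141, 139, 137, 136, 132, 131, 129, 128, 126, 132, 133, 134, 131, 129, 130] [12, 12, 11, 11, 11, 12, 11, 11, 11, 11, 12, 11, 12, 11, 12, 11, 12, 11, 12, 11, 12]
20 [146, 143, 141, 141, 143, 148, 149, 150, 150, 146, 141, 135, 133, 128, 130, 134, 136, 136, 133, 132, 134] [12, 11, 11, 11, 11, 12, 12, 12, 11, 11, 11, 11, 10, 12, 11, 11, 11, 12, 11, 11, 10]
35 [234, 235, 235, 235, 234, 234, 234, 234, 234, 234, 234, 234, 234, 234, 234, 233, 233, 233, 233, 233, 233] [19, 18, 18, 18, 18, 18, 18, 18, 19, 19, 19, 19, 18, 18, 19, 19, 19, 19, 19, 19, 19]
50 [216, 221, 221, 223, 223, 223, 223, 224, 224, 225, 224, 225, 226, 226, 225, 225, 225, 225,
[... 941 characters left out ...]
 254, 253, 253, 252, 252, 252] [23, 24, 23, 23, 23, 22, 18, 15, 14, 15, 15, 14, 14, 14, 16, 25, 25, 24, 24, 23, 23]
140 [251, 252, 253, 251, 251, 250, 147, 205, 220, 221, 222, 220, 223, 202, 253, 254, 254, 253, 252, 252, 252] [23, 24, 23, 23, 23, 23, 17, 14, 15, 15, 15, 14, 15, 15, 24, 25, 24, 24, 23, 24, 24]
155 [251, 253, 253, 251, 251, 251, 148, 208, 221, 219, 217, 219, 218, 194, 253, 254, 253, 253, 252, 252, 252] [23, 24, 24, 23, 23, 23, 17, 14, 15, 14, 14, 15, 14, 15, 24, 25, 25, 24, 23, 24, 24]
170 [251, 253, 253, 252, 251, 251, 172, 199, 214, 215, 218, 219, 219, 189, 253, 254, 253, 252, 252, 252, 252] [23, 24, 24, 24, 23, 23, 17, 14, 14, 14, 14, 14, 14, 15, 24, 25, 25, 24, 24, 24, 24]
```

The beams run straight and their tip is at row ~60, as expected (92 mm from the TCP). Lower and release.

```bash
python3 -m inch '[[[0,0,0],[0,0,0.07],1],[[0,0,0],[0,0,0.08],1],[[0,0,0],[0,0,0.07],1],[[0,0,0],[0,0,0.04],1],[[0,0,0],[0,0,0.02],1],[[0,0,0],[0,0,0],1],[[0,0,0],[0,0,0],1],[[0,0,0],[0,0,0],1]]'
python3 -c "from h import *
goto(-.051,.049,.0386)"
```

```text
clock: 35.42
eef_pos: [0.4937, 0.0491, 0.0457]
tool_rot: [0.721, 0.692, 0.001, 0.001]
ft_force: [-0.3, -0.0, -1.9]
grip_width: 0.0272
grasp_force: 59.4
pos [0.4937 0.0491 0.0457] target [0.4926 0.0488 0.0386] shift units [-0.0012 -0.0037  0.0238] psi 1.5298 tilt [ 0.003  0.    -1.   ] grip 0.027242430092240005 F [-0.3 -0.  -1.9] t 35.4167
```

```bash
python3 -m inch '[[[0,0,0],[0,-0.003,0.012],1],[[0,0,0],[0,0,0.010],1],[[0,0,0],[0,0,0],1],[[0,0,0],[0,0,0],1],[[0,0,0],[0,0,0],0.1],[[0,0,0],[0,0,0],0.1],[[0,0,0],[0,0,0],0.1],[[0,0,0],[0,0,0],0.1]]'
python3 -m inch '[[[0,0,0],[0,0,-0.04],0.1],[[0,0,0],[0,0,-0.1],0.1],[[0,0,0],[0,0,-0.12],0.1],[[0,0,0],[0,0,-0.12],0.1],[[0,0,0],[0,0,-0.12],-0.5],[[0,0,-0.0195],[0,0,-0.12],-0.5],[[0,0,-0.0195],[0,0,-0.05],-0.5],[[0,0,-0.0195],[0,0,0],-0.5],[[0,0,-0.0195],[0,0,0],-0.5],[[0,0,-0.0195],[0,0,0],-0.5]]'
python3 -m inch '[[[0,0,-0.0195],[0,0,0],-0.5],[[0,0,-0.0195],[0,0,0],-0.5],[[0,0,-0.0195],[0,0,0],-0.5],[[0,0,-0.0195],[0,0,0],-0.5],[[0,0,-0.0195],[0,0,0],-0.5],[[0,0,-0.0195],[0,0,0],-0.5],[[0,0,-0.0195],[0,0,0],-0.5],[[0,0,-0.0195],[0,0,0],-0.5],[[0,0,-0.0195],[0,0,0],-0.5],[[0,0,-0.0106],[0,0,0],-0.5]]'
python3 -m inch '[[[0,0,0],[0,0,0],-0.5],[[0,0,0],[0,0,0],-0.5]]'>/dev/null
python3 -c "from h import *
togo([.566,.390,.25]);cam('wrist','w12')"
```

```text
clock: 36.08
eef_pos: [0.4912, 0.0489, 0.0374]
tool_rot: [0.722, 0.692, -0.0, -0.0]
ft_force: [0.2, 0.3, 0.2]
grip_width: 0.0386
grasp_force: 0.0
clock: 36.92
eef_pos: [0.4914, 0.0489, 0.239]
tool_rot: [0.476, 0.879, 0.0, 0.0]
ft_force: [0.1, -0.1, -0.7]
grip_width: 0.0639
grasp_force: 0.0
clock: 37.75
eef_pos: [0.491, 0.0489, 0.2382]
tool_rot: [-0.087, 0.996, -0.0, -0.0]
ft_force: [-0.1, 0.2, 0.8]
grip_width: 0.0642
grasp_force: 0.0
pos [0.4911 0.0489 0.2383] target [0.566 0.39  0.25 ] shift units [-0.4363  1.0793 -0.0392] psi -2.9735 tilt [-0. -0. -1.] grip 0.06414320676654103 F [-0.2  0.5 -0.3] t 37.9167
```

```bash
python3 -m inch '[[[0,0,0],[-0.0436,0.108,0],-0.5],[[0,0,0],[-0.0436,0.108,0],-0.5],[[0,0,0],[-0.0436,0.108,0],-0.5],[[0,0,0],[-0.0436,0.108,0],-0.5],[[0,0,0],[-0.0436,0.108,0],-0.5],[[0,0,0],[-0.0436,0.108,0],-0.5],[[0,0,0],[-0.0436,0.108,0],-0.5],[[0,0,0],[-0.0436,0.108,0],-0.5],[[0,0,0],[-0.0436,0.108,0],-0.5],[[0,0,0],[-0.0436,0.108,0],-0.5]]'>/dev/null
python3 -m inch '[[[0,0,0],[0,0,0],-0.5],[[0,0,0],[0,0,0],-0.5],[[0,0,0],[0,0,0],-0.5]]'>/dev/null
python3 - <<'E'
from h import *
togo([.566,.390,.006]); c=cam('wrist','w13')
m=R.from_euler('z',.175).as_matrix()
print(proj(c,np.array([[sx*.0655,sy*.0135,.023] for sx in(-1,1) for sy in(-1,1)])@m.T+[.566,.39,0]).round(1).tolist())
g=cv2.cvtColor(c['img'],cv2.COLOR_RGB2HSV)
for v in range(120,240,8): print(v,[int(x) for x in g[v,290:352,1][::3]],[int(x) for x in g[v,290:352,2][::3]])
E
```

```text
pos [0.5651 0.3901 0.2377] target [0.566 0.39  0.006] shift units [-4.000e-03  1.000e-04  7.722e-01] psi -2.9721 tilt [-0.001 -0.001 -1.   ] grip 0.06411063595503873 F [ 0.  -0.1  0.2] t 39.05
[[308.2, 120.8], [331.4, 120.7], [309.9, 226.3], [330.9, 226.2]]
120 [61, 58, 56, 57, 60, 60, 58, 67, 70, 69, 68, 65, 63, 60, 59, 64, 62, 59, 59, 54, 55] [88, 88, 87, 89, 107, 156, 97, 92, 95, 93, 94, 94, 142, 162, 163, 160, 157, 155, 155, 156, 161]
128 [54, 59, 57, 57, 60, 59, 64, 88, 89, 88, 89, 92, 92, 64, 58, 56, 58, 57, 59, 56, 57] [89, 87, 85, 85, 85, 86, 88, 221, 214, 205, 192, 214, 217, 155, 153, 160, 155, 153, 155, 158, 161]
136 [56, 53, 58, 58, 60, 57, 59, 85, 88, 89, 88, 92, 85, 61, 56, 55, 55, 52, 48, 50, 55] [86, 86, 84, 83, 85, 85, 87, 120, 166, 214, 202, 220, 232, 163, 158, 143, 125, 132, 158, 152, 149]
144 [54, 54, 56, 57, 56, 57, 58, 87, 85, 86, 89, 88, 91, 54, 48, 49, 51, 49, 46, 45, 51] [89, 89, 87, 85, 82, 81, 83, 123, 114, 122, 121, 133, 134, 95, 90, 88, 85, 84, 155, 158, 149]
152 [54, 52, 53, 55, 54, 57, 56, 93, 91, 92, 93, 92, 92, 58, 50, 51, 53, 52, 50, 53, 51] [85, 84, 
[... 1323 characters left out ...]
, 44, 44] [167, 173, 174, 168, 167, 168, 166, 132, 209, 213, 214, 226, 220, 159, 172, 171, 171, 167, 165, 167, 168]
216 [53, 56, 52, 51, 51, 52, 55, 88, 97, 95, 97, 96, 93, 70, 49, 50, 47, 45, 45, 47, 45] [169, 170, 175, 179, 180, 175, 158, 102, 214, 212, 216, 199, 222, 156, 171, 170, 167, 176, 158, 157, 159]
224 [47, 48, 50, 53, 51, 46, 50, 53, 92, 93, 88, 91, 90, 55, 48, 47, 46, 45, 45, 41, 39] [179, 171, 167, 163, 165, 171, 169, 159, 197, 220, 225, 211, 224, 167, 166, 163, 161, 159, 158, 166, 169]
232 [47, 48, 48, 50, 50, 51, 50, 47, 44, 45, 45, 45, 46, 44, 42, 44, 40, 39, 39, 41, 40] [162, 163, 163, 163, 162, 161, 162, 158, 157, 164, 163, 164, 162, 161, 162, 162, 161, 171, 164, 161, 160]
```

The dog is straight at columns 311–328, rows 124–227, as predicted. Descend and grip.

```bash
python3 -m inch '[[[0,0,0],[-0.004,0,0.08],-0.5],[[0,0,0],[0,0,0.12],-0.5],[[0,0,0],[0,0,0.12],-0.5],[[0,0,0],[0,0,0.12],-0.5],[[0,0,0],[0,0,0.12],-0.5],[[0,0,0],[0,0,0.1],-0.5],[[0,0,0],[0,0,0.06],-0.5],[[0,0,0],[0,0,0.052],-0.5],[[0,0,0],[0,0,0],-0.5],[[0,0,0],[0,0,0],-0.5]]'
python3 -m inch '[[[0,0,0],[0,0,0],1],[[0,0,0],[0,0,0],1],[[0,0,0],[0,0,0],1],[[0,0,0],[0,0,0],1],[[0,0,0],[0,0,0],1],[[0,0,0],[0,0,0],1],[[0,0,0],[0,0,0],1]]'
```

```text
clock: 39.93
eef_pos: [0.5663, 0.3888, 0.0072]
tool_rot: [-0.084, 0.996, -0.0, -0.001]
ft_force: [-0.2, -0.7, -0.4]
grip_width: 0.0638
grasp_force: 0.0
clock: 40.52
eef_pos: [0.5677, 0.3914, 0.0092]
tool_rot: [-0.085, 0.996, 0.001, 0.002]
ft_force: [-0.6, -0.9, 5.7]
grip_width: 0.0215
grasp_force: 61.9
```

```bash
python3 -m inch '[[[0,0,0],[0,0,-0.04],1],[[0,0,0],[0,0,-0.12],1],[[0,0,0],[0,0,-0.12],1],[[0,0,0],[0,0,-0.12],1],[[0,0,0],[0,0,-0.12],1],[[0,0,0],[0,0,-0.12],1],[[0,0,0.0195],[0,0,0],1],[[0,0,0.0195],[0,0,0],1],[[0,0,0.0195],[0,0,0],1],[[0,0,0.0195],[0,0,0],1]]'
python3 -m inch '[[[0,0,0.0195],[0,0,0],1],[[0,0,0.0195],[0,0,0],1],[[0,0,0.0195],[0,0,0],1],[[0,0,0.0195],[0,0,0],1],[[0,0,0.0195],[0,0,0],1],[[0,0,0.0195],[0,0,0],1],[[0,0,0.0195],[0,0,0],1],[[0,0,0.0195],[0,0,0],1],[[0,0,0.0195],[0,0,0],1],[[0,0,0.0195],[0,0,0],1]]'
python3 -m inch '[[[0,0,0.0108],[0,0,0],1],[[0,0,0],[0,0,0],1],[[0,0,0],[0,0,0],1]]' >/dev/null
python3 -c "from h import *
goto(-.051,-.08,.2)"
```

```text
clock: 41.35
eef_pos: [0.5663, 0.3905, 0.1998]
tool_rot: [0.162, 0.987, 0.0, 0.0]
ft_force: [-0.2, -0.7, -1.1]
grip_width: 0.0213
grasp_force: 61.1
clock: 42.18
eef_pos: [0.5661, 0.3905, 0.1993]
tool_rot: [0.7, 0.714, -0.0, -0.0]
ft_force: [0.1, 0.7, -1.8]
grip_width: 0.0213
grasp_force: 61.1
pos [0.5663 0.3905 0.1992] target [ 0.4872 -0.0801  0.2   ] shift units [-1.5781 -0.2002 -0.0024] psi 1.5304 tilt [-0. -0. -1.] grip 0.021422181437394484 F [ 0.2 -0.7 -1.4] t 42.4333
```

```bash
python3 -m inch '[[[0,0,0],[-0.12,-0.0155,0],1],[[0,0,0],[-0.12,-0.0155,0],1],[[0,0,0],[-0.12,-0.0155,0],1],[[0,0,0],[-0.12,-0.0155,0],1],[[0,0,0],[-0.12,-0.0155,0],1],[[0,0,0],[-0.12,-0.0155,0],1],[[0,0,0],[-0.12,-0.0155,0],1],[[0,0,0],[-0.12,-0.0155,0],1],[[0,0,0],[-0.12,-0.0155,0],1],[[0,0,0],[-0.12,-0.0155,0],1]]'>/dev/null
python3 -m inch '[[[0,0,0],[-0.12,-0.0155,0],1],[[0,0,0],[-0.12,-0.0155,0],1],[[0,0,0],[-0.12,-0.0155,0],1],[[0,0,0],[0,0,0],1],[[0,0,0],[0,0,0],1],[[0,0,0],[0,0,0.1],1],[[0,0,0],[0,0,0.1],1],[[0,0,0],[0,0,0.08],1],[[0,0,0],[0,0,0],1],[[0,0,0],[0,0,0],1]]'
python3 - <<'E'
from h import *
goto(-.051,-.08,.0192); c=cam('wrist','w14')
g=cv2.cvtColor(c['img'],cv2.COLOR_RGB2HSV)
for v in range(60,240,15): print(v,[int(x) for x in g[v,270:374:4,2]],[int(x) for x in g[v,270:374:4,0]])
E
```

```text
clock: 44.1
eef_pos: [0.4853, -0.0731, 0.1142]
tool_rot: [0.721, 0.693, -0.001, -0.001]
ft_force: [-0.2, -0.6, -1.2]
grip_width: 0.0215
grasp_force: 61.0
pos [ 0.4853 -0.0731  0.1142] target [ 0.4872 -0.0801  0.0192] shift units [-0.0233  0.0081  0.3166] psi 1.5309 tilt [-0.003  0.001 -1.   ] grip 0.021450690479949942 F [-0.2 -0.6 -1.2] t 44.1
60 [251, 251, 252, 253, 253, 253, 252, 245, 146, 155, 143, 152, 147, 150, 143, 151, 139, 162, 167, 151, 253, 253, 252, 252, 253, 253] [23, 23, 24, 24, 25, 24, 23, 22, 15, 15, 15, 15, 15, 15, 14, 14, 16, 16, 15, 15, 24, 24, 24, 23, 24, 24]
75 [107, 107, 224, 253, 253, 253, 252, 252, 83, 73, 71, 71, 70, 64, 61, 60, 70, 74, 75, 249, 252, 252, 252, 252, 253, 253] [11, 11, 18, 25, 25, 24, 23, 23, 16, 16, 16, 16, 16, 16, 15, 15, 15, 16, 16, 23, 24, 24, 24, 24, 24, 24]
90 [101, 102, 50, 49, 239, 253, 252, 252, 153, 154, 155, 159, 157, 152, 146, 145, 140, 244, 249, 251, 249, 251, 225, 71, 45, 58] [10, 10, 11, 12, 20, 24, 23, 24, 17, 17, 17, 17, 17, 17, 17, 18, 17, 21, 22, 23, 22, 23, 18, 14, 11, 10]
105 [227, 227, 226, 227, 227, 228, 228, 228, 228, 227
[... 1399 characters left out ...]
9, 250, 249, 232, 159, 216, 216, 198, 210, 214, 210, 212, 220, 223, 223, 221, 218, 250, 249, 249, 248, 248, 252, 249] [16, 22, 23, 23, 22, 19, 15, 13, 13, 13, 13, 13, 14, 13, 13, 14, 14, 13, 13, 23, 22, 22, 22, 22, 23, 22]
210 [61, 147, 147, 148, 148, 150, 138, 218, 217, 215, 218, 218, 218, 213, 219, 220, 214, 216, 200, 147, 147, 146, 228, 229, 252, 248] [12, 17, 17, 18, 18, 17, 17, 13, 13, 13, 13, 14, 14, 13, 13, 13, 14, 13, 13, 18, 18, 17, 19, 19, 23, 22]
225 [49, 148, 147, 149, 149, 149, 141, 215, 215, 211, 210, 214, 205, 199, 206, 215, 207, 209, 197, 147, 147, 147, 146, 141, 142, 150] [10, 18, 18, 18, 18, 18, 18, 13, 13, 13, 13, 13, 13, 13, 14, 13, 13, 13, 13, 18, 18, 18, 18, 18, 17, 18]
```

```bash
python3 - <<'E'
from h import *
c=load('w14'); g=cv2.cvtColor(c['img'],cv2.COLOR_RGB2HSV)
h=[int(x) for x in g[118:140,318,0]]; print(h)
v=118+next(i for i,x in enumerate(h) if x<=15); print(v,atz(c,[(318,v)],.128).round(4).tolist(),'expect y',-.0731+.0655)
E
python3 -m inch '[[[0,0,0],[-0.025,0.004,0],1],[[0,0,0],[0,0,0.05],1],[[0,0,0],[0,0,0],1],[[0,0,0],[0,0,0],1],[[0,0,0],[0,0,0],1]]'
python3 -c "from h import *
goto(-.051,-.0815,.0192)"
```

```text
[17, 17, 17, 17, 17, 17, 17, 17, 20, 20, 17, 14, 13, 13, 13, 13, 13, 13, 13, 13, 13, 13]
129 [[0.4865, -0.0077, 0.128]] expect y -0.007599999999999996
clock: 44.57
eef_pos: [0.488, -0.0822, 0.1012]
tool_rot: [0.722, 0.692, 0.001, 0.001]
ft_force: [0.3, -0.1, -1.7]
grip_width: 0.0214
grasp_force: 61.0
pos [ 0.488  -0.0822  0.1012] target [ 0.4871 -0.0816  0.0192] shift units [ 0.0021 -0.0033  0.2733] psi 1.5285 tilt [ 0.002 -0.    -1.   ] grip 0.02139917611790898 F [ 0.3 -0.1 -1.7] t 44.5667
```

The dog's end is where it should be. Lower.

```bash
python3 -m inch '[[[0,0,0],[0,0,0.06],1],[[0,0,0],[0,0,0.06],1],[[0,0,0],[0,0,0.06],1],[[0,0,0],[0,0,0.05],1],[[0,0,0],[0,0,0.02],1],[[0,0,0],[0,0,0],1],[[0,0,0],[0,0,0],1],[[0,0,0],[0,0,0],1]]'
python3 -c "from h import *
goto(-.051,-.0815,.0192)"
```

```text
clock: 45.23
eef_pos: [0.4883, -0.0822, 0.0262]
tool_rot: [0.722, 0.692, 0.001, 0.001]
ft_force: [-0.3, -0.5, -1.3]
grip_width: 0.0216
grasp_force: 60.9
pos [ 0.4883 -0.0822  0.0262] target [ 0.4871 -0.0816  0.0192] shift units [ 0.0018 -0.004   0.0232] psi 1.5284 tilt [ 0.002 -0.    -1.   ] grip 0.021555106309320168 F [-0.3 -0.5 -1.3] t 45.2333
```

```bash
python3 -m inch '[[[0,0,0],[0,-0.003,0.011],1],[[0,0,0],[0,0,0.010],1],[[0,0,0],[0,0,0],1],[[0,0,0],[0,0,0],1],[[0,0,0],[0,0,0],0.2],[[0,0,0],[0,0,0],0.2],[[0,0,0],[0,0,0],0.2],[[0,0,0],[0,0,0],0.2]]'
python3 -m inch '[[[0,0,0],[0,0,-0.04],0.2],[[0,0,0],[0,0,-0.1],0.2],[[0,0,0],[0,0,-0.12],0.2],[[0,0,0],[0,0,-0.12],0.2],[[0,0,0],[0,0,-0.12],0.2],[[0,0,0],[0,0,-0.12],0.2],[[0,0,0],[-0.1,0,-0.05],0.2],[[0,0,0],[-0.13,0,0],0.2],[[0,0,0],[-0.13,0,0],0.2],[[0,0,0],[-0.13,0,0],0.2]]'
python3 -m inch '[[[0,0,0],[-0.13,0,0],0.2],[[0,0,0],[0,0,0],0.2],[[0,0,0],[0,0,0],0.2],[[0,0,0],[0,0,0],0.2]]'
python3 - <<'E'
from h import *
c=cam('wrist','w15');t=cam('top','t15');s=cam('scene','s15'); cs,sn=np.cos(D[2]),np.sin(D[2])
f=lambda c,P:proj(c,[[D[0]+cs*X-sn*Y,D[1]+sn*X+cs*Y,Z] for X,Y,Z in P])
P={'long':[(0,y,.06) for y in(-.12,-.06,.06,.12)],'short':[(x,0,.06) for x in(-.08,-.05,-.03)],'level':[(.051,y,.059) for y in(-.11,-.05,.05,.11)],'dog':[(-.051,y,.033) for y in(-.14,-.1,-.06,-.025)],'gaugeblk':[(-.051,y,.072) for y in(.03,.05,.065)],'floor':[(.02,.07,.01),(-.08,-.08,.01)]}
for n in P:
    for nm,c_ in(('w',c),('t',t),('s',s)):
        q=f(c_,P[n]).round().astype(int); g=cv2.cvtColor(c_['img'],cv2.COLOR_RGB2HSV)
        print(n,nm,[(q_.tolist(),g[q_[1],q_[0]].tolist()) if 0<=q_[1]<400 and 0<=q_[0]<640 else None for q_ in q])
E
```

```text
clock: 45.9
eef_pos: [0.493, -0.083, 0.0219]
tool_rot: [0.722, 0.692, 0.004, 0.005]
ft_force: [9.8, -0.9, 6.5]
grip_width: 0.0345
grasp_force: 0.0
clock: 46.73
eef_pos: [0.4792, -0.2297, 0.2202]
tool_rot: [0.721, 0.692, -0.0, -0.0]
ft_force: [1.6, -0.4, -0.1]
grip_width: 0.0341
grasp_force: 0.0
clock: 47.07
eef_pos: [0.4774, -0.2672, 0.219]
tool_rot: [0.722, 0.692, -0.0, -0.001]
ft_force: [0.5, -0.1, -0.5]
grip_width: 0.0342
grasp_force: 0.0
long w [([380, 24], [23, 84, 252]), None, None, None]
long t [([361, 182], [15, 111, 202]), ([343, 182], [16, 112, 211]), ([309, 181], [16, 112, 194]), ([291, 180], [16, 113, 200])]
long s [([330, 141], [19, 106, 224]), ([319, 152], [19, 107, 224]), ([295, 175], [19, 107, 221]), ([282, 188], [19, 105, 222])]
short w [None, None, None]
short t [([326, 204], [16, 110, 221]), ([326, 196], [16, 110, 224]), ([326, 190], [16, 109, 233])]
short s [([330, 174], [19, 106, 226]), ([321, 170], [20, 104, 232]), ([316, 167], [19, 114, 199])]
level w [([438, 10], [17, 76, 222]), None, None, None]
level t [([358, 168], [15, 75, 140]), ([341, 167], [15, 74, 163]
[... 190 characters left out ...]
w [([322, 54], [16, 85, 239]), ([322, 8], [15, 88, 237]), None, None]
dog t [([365, 198], [12, 92, 166]), ([354, 198], [13, 93, 165]), ([343, 197], [12, 93, 167]), ([333, 197], [12, 89, 152])]
dog s [([347, 150], [16, 93, 200]), ([340, 158], [15, 94, 201]), ([333, 165], [16, 91, 211]), ([326, 172], [19, 104, 227])]
gaugeblk w [None, None, None]
gaugeblk t [([317, 195], [13, 87, 123]), ([311, 195], [14, 87, 129]), ([307, 195], [13, 85, 141])]
gaugeblk s [([316, 173], [17, 96, 165]), ([312, 177], [17, 93, 175]), ([308, 180], [17, 86, 184])]
floor w [None, None]
floor t [([306, 178], [21, 87, 231]), ([348, 206], [18, 97, 223])]
floor s [([288, 187], [18, 124, 138]), ([344, 171], [10, 142, 70])]
```

Everything samples as expected, but there was a 10 N side force while releasing the dog, so I'll look again over the drawer numerically.

```bash
python3 -m inch '[[[0,0,0],[0.091,0.02,-0.034],0.2],[[0,0,0],[0.091,0.02,-0.034],0.2],[[0,0,0],[0.091,0.02,-0.034],0.2],[[0,0,0],[0.091,0.02,-0.034],0.2],[[0,0,0],[0.091,0.02,-0.034],0.2],[[0,0,0],[0.091,0.02,-0.034],0.2],[[0,0,0],[0.091,0.02,-0.034],0.2],[[0,0,0],[0.091,0.02,-0.034],0.2],[[0,0,0],[0,0,0],0.2],[[0,0,0],[0,0,0],0.2]]'
python3 - <<'E'
from h import *
c=cam('wrist','w16'); cs,sn=np.cos(D[2]),np.sin(D[2])
Wd=lambda P:np.array([[D[0]+cs*X-sn*Y,D[1]+sn*X+cs*Y,Z] for X,Y,Z in P])
loc=lambda W:np.c_[cs*(W[:,0]-D[0])+sn*(W[:,1]-D[1]),-sn*(W[:,0]-D[0])+cs*(W[:,1]-D[1])]
g=cv2.cvtColor(c['img'],cv2.COLOR_RGB2HSV).astype(int)
# sections across x (local) at several y for heights of tops: print H/S/V strip
def strip(y,z,x0,x1,n=31):
    X=np.linspace(x0,x1,n);u=proj(c,Wd([(x,y,z) for x in X])).round().astype(int)
    print(y,z,[(int(x*1000),*g[b,a].tolist()) for x,(a,b) in zip(X,u) if 0<=b<400 and 0<=a<640])
for y in(-.135,-.085,-.03): strip(y,.033,-.096,-.006)
for y in (-.08,-.02): strip(y,.060,-.02,.09,37)
E
```

```text
clock: 48.05
eef_pos: [0.5359, -0.049, 0.302]
tool_rot: [0.72, 0.694, 0.0, 0.001]
ft_force: [-0.3, -0.3, -0.5]
grip_width: 0.0341
grasp_force: 0.0
-0.135 0.033 [(-96, 10, 142, 45), (-93, 13, 119, 62), (-90, 18, 102, 145), (-87, 18, 102, 148), (-84, 18, 100, 148), (-81, 18, 102, 148), (-78, 17, 102, 148), (-75, 18, 102, 150), (-72, 18, 101, 146), (-69, 17, 102, 143), (-66, 17, 101, 144), (-63, 17, 102, 142), (-60, 15, 95, 94), (-57, 13, 95, 102), (-54, 13, 94, 103), (-51, 13, 94, 106), (-48, 13, 92, 97), (-45, 13, 95, 97), (-42, 13, 94, 106), (-39, 14, 90, 99), (-36, 17, 102, 112), (-33, 18, 103, 149), (-30, 18, 102, 147), (-26, 18, 102, 147), (-23, 18, 102, 148), (-21, 17, 104, 118), (-18, 11, 145, 51), (-15, 11, 135, 51), (-11, 10, 135, 51), (-8, 15, 112, 91), (-6, 17, 107, 129)]
-0.085 0.033 [(-96, 9, 130, 47), (-93, 13, 123, 62), (-90, 17, 102, 142), (-87, 18, 101, 146), (-84, 18, 102, 148), (-81, 18, 102, 147), (-78, 18, 102, 148), (-75, 17, 102, 148), (-72, 17, 102, 143), (-69, 17, 99, 141), (-66, 17, 102, 142), (-63, 17, 99, 141), (-60, 15, 82, 96), (-57, 14, 95, 107), (-54, 14
[... 1731 characters left out ...]
9, 101), (-16, 11, 139, 103), (-13, 10, 141, 105), (-10, 11, 143, 107), (-7, 11, 138, 107), (-4, 17, 113, 218), (-1, 20, 104, 241), (1, 19, 104, 238), (4, 20, 96, 236), (7, 23, 79, 251), (10, 23, 75, 252), (13, 23, 77, 252), (16, 23, 76, 252), (19, 25, 67, 253), (22, 26, 58, 253), (25, 26, 61, 253), (28, 25, 67, 253), (31, 23, 77, 252), (35, 17, 95, 134), (38, 16, 85, 93), (41, 16, 78, 180), (44, 17, 76, 200), (47, 16, 79, 183), (50, 17, 76, 206), (53, 17, 73, 218), (56, 17, 74, 210), (59, 17, 79, 183), (62, 24, 74, 252), (65, 24, 73, 253), (68, 24, 74, 252), (71, 23, 77, 251), (74, 22, 79, 251), (77, 23, 79, 251), (80, 17, 102, 190), (83, 17, 102, 155), (86, 17, 112, 98), (90, 16, 110, 97)]
```

The dog lies flat and straight at x -61 to -37 along its whole length. The dividers and level are in place and nothing is held, so I hand in.

```bash
python3 -c "from h import *
print(workorder.job_done())"
```

```text
the job is handed in; nothing more can be done
None
```

I handed the job in at about 48 s of robot time. Both dividers are fitted, and the level, gauge and bench dog are released in their compartments; the last camera checks agreed, but no verdict came back.

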